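# Hang a nested set of mounting brackets on the set hook

### The job

Hang the three speaker mounting brackets on the bar of the set hook, flanges facing out toward the hook's tip: first the large blue one, then the medium yellow one, then the small red one, so that each nests in the one before. Rest each on the bar and push it back, square to the bar, until it seats with no gap against the black stop (or the bracket behind it), leaning on it with a steady push of about 10 N for half a second before you let go. The stop is only held by friction and marks the set depth: never shift it, and leave the speaker drivers and the wooden block alone.

Things in the scene. Friction and masses are not known exactly. Their poses are not given: they have to be found in the camera images.
- hook_tip (a point): (all sizes in mm) end of the set hook's bar, mid-width, level with its top face, 155 above the bench; x along the bar to the post, z up. Flat steel bar 10 wide (y), 8 tall, level, 140 long. A lip 5 thick at this end stands 6 above the bar's top: a bracket's hole must clear it, then the bracket is lowered until the hole's upper edge rests on the bar. Each seated bracket takes up 28 of the bar
- hook_root (a point): root of the same bar at its post, level with the bar's top face; same axes. Grey post up to 14 above the bar, fixed. The black stop plate on the bar (30 wide, 8 thick, 27 below to 29 above the bar's top) has its front face 16 to 38 in front of this point, elsewhere each time and not measured: find it by feel. It slips along the bar at about 18 N
- large_centre (a point): centre of the large bracket (blue head), 46 above its underside and 46 below its top; -x its front, z up. Head 36 wide (y, grip here), 28 deep (x -14 to 14), 34 to 92 above the underside; hanging hole right through along x, 18 wide, 46 to 68 above the underside. Below, a steel channel 100 wide, 90 inside: back plate at x 9 to 14, side flanges 34 high forward to x -36. 0.1 to 0.3 kg
- medium_centre (a point): centre of the medium bracket (yellow head), 46 above its underside and 46 below its top; -x its front, z up. Head 36 wide (y, grip here), 28 deep (x -14 to 14), 34 to 92 above the underside; hanging hole right through along x, 18 wide, 46 to 68 above the underside. Below, a steel channel 82 wide, 72 inside: back plate at x 9 to 14, side flanges 34 high forward to x -36. 0.1 to 0.3 kg
- small_centre (a point): centre of the small bracket (red head), 46 above its underside and 46 below its top; -x its front, z up. Head 36 wide (y, grip here), 28 deep (x -14 to 14), 34 to 92 above the underside; hanging hole right through along x, 18 wide, 46 to 68 above the underside. Below, a steel channel 64 wide, 54 inside: back plate at x 9 to 14, side flanges 34 high forward to x -36. 0.1 to 0.3 kg
- driver_a: bystander: black loudspeaker driver with a yellow gauge, 76 across, 78 high; origin under its centre
- driver_b: bystander: black loudspeaker driver with a yellow gauge, 76 across, 77 high; origin under its centre
- lever_press: bystander: teal lever press bolted to the bench between the robot's start and the hook, about 250 high, its lever with a red ball to about 340: swing over it or round in front of it. Left of it a fixed light grey drawer cabinet stands nearer the robot; origin under the press
- wood_block: bystander: upright wooden spacer block 22x50x96; origin under its centre
Not all that is in view belongs to the job. What is shaped like the part that bears medium_centre but white is not meant. Several things look just like the part that bears small_centre: the one meant starts farthest to the robot's left.

How it is judged (in metres and radians):
On the way, in this order (a step that is already met when the one before it is completed fails the run):
1. large bracket on the bar, pressed against the stop with more than 5 N (contact force between large and stop above 5 N and x of large_centre in the frame of stop above -0.0165 m and y of large_centre in the frame of hook_root between -0.007 and 0.007 m), for 0.2 s.
2. medium bracket on the bar, pressed against the large bracket with more than 5 N (contact force between medium and large above 5 N and x of medium_centre in the frame of large_centre between -0.0305 and -0.024 m and y of medium_centre in the frame of hook_root between -0.007 and 0.007 m), for 0.2 s.
3. small bracket on the bar, pressed against the medium bracket with more than 5 N (contact force between small and medium above 5 N and x of small_centre in the frame of medium_centre between -0.0305 and -0.024 m and y of small_centre in the frame of hook_root between -0.007 and 0.007 m), for 0.2 s.
At the end, for the whole second after the job is handed in: All three brackets hang on the bar, upright within 0.1 rad and square to the bar within 0.1 rad, hole edge resting on it (height within 5 mm, sideways within 6 mm), each gap (stop to large, large to medium, medium to small) under 2.5 mm, at rest; the stop within 2.5 mm of where it was (z of large_centre in the frame of hook_root between -0.027 and -0.018 m and y of large_centre in the frame of hook_root between -0.006 and 0.006 m and x of large_centre in the frame of stop above -0.0165 m and angle between each of large, medium, small's own z axis and vertical below 0.1 rad and angle between the x axis of each of large, medium, small and the x axis of hook_root, either way round below 0.1 rad and linear speed of each of large, medium, small below 0.06 m/s and z of medium_centre in the frame of hook_root between -0.027 and -0.018 m and y of medium_centre in the frame of hook_root between -0.006 and 0.006 m and x of medium_centre in the frame of large_centre between -0.0305 and -0.024 m and z of small_centre in the frame of hook_root between -0.027 and -0.018 m and y of small_centre in the frame of hook_root between -0.006 and 0.006 m and x of small_centre in the frame of medium_centre between -0.0305 and -0.024 m); the robot touches nothing.
It fails at once if the stop was shifted more than 2.5 mm along the bar (distance of stop from where it was at the start of the episode above 0.0025 m).
It fails at once if bystander driver_a disturbed (distance of driver_a from where it was at the start of the episode above 0.02 m).
It fails at once if bystander driver_b disturbed (distance of driver_b from where it was at the start of the episode above 0.02 m).
It fails at once if bystander wood_block disturbed (distance of wood_block from where it was at the start of the episode above 0.02 m).
It also fails if it takes over 70 s, if anything falls off the work surface, if the arm or the gripper's body presses on something with over 40 N, if the wrist force passes 120 N, or if a joint passes its speed limit or range.

### The arm

A 6-joint arm with a two-finger parallel gripper is mounted at the origin on a cart in front of the work surface, level with it; the furniture and walls round the work are solid. World frame = base frame: x ahead of the robot, y to its left, z up, the work surface at z = 0. Lengths are in m, angles in degrees, forces in N, time in s.
With the tool pointing down it reaches from about 0.3 to 0.85 m from the base axis. Payload 5.4 kg.
Tool frame: the origin (TCP) lies between the finger pads; the fingertips stand 22 mm ahead of it and the grasp point (between the pads) lies 3 mm ahead of it; z points along the fingers, y is the direction in which the jaws open and shut (so a half turn about z gives the same grasp; the last joint's range is limited). The gripper opens to 85 mm and grips with 20 to 120 N. Pads are 22 mm wide; open, the fingers measure 114 mm over their backs; the gripper's body (76 mm by 85 mm) begins 54 mm behind the grasp point. The pads swing forward as they close: fully open they stand 13 mm farther back than shut.
Start: joints at [54.368, 9.076, 91.501, -0, 79.423, -12.038], TCP at [0.23, 0.527, 0.253] pointing down, gripper open.
Joint ranges: [-166.64, 166.64], [-54.1, 131.32], [10.49, 154.53], [-73.88, 253.88], [9.74, 151.15], [-171.62, 171.62]. Speed limits (degrees/s): [147.25, 147.25, 180, 180, 180, 180].

### API

Orientations are given as a 3x3 rotation matrix whose columns are the frame's x, y, z axes.
In Python, from rig import r gives the robot as it stands.
- The arm moves only by the tool play_rows, never from a script. Its argument "increments" is a list of rows, each a list of 7 numbers: the shift along the tool's x, y, z in cm, then the turn, a rotation vector about the tool's x, y, z in rad, then the finger opening in cm, from 0 to 8.54. In form: [[dx, dy, dz, rx, ry, rz, gripper], ...]. A call has 1 to 20 rows; each row shifts and turns the pose as measured when the row begins, along the tool's axes as they then stand; what a row does not reach is not made up. A row lasts 1/12 s, in which the tool goes at most 41.7 mm and 7.16 degrees, less where a joint would pass 70% of its speed; a pose out of reach is approached as far as the arm can. A call with a gripper value outside its range is refused whole. The fingers move at their own pace and stop on an object; the grip force is fixed at half the most. Time passes only in rows, so rows that do not move let the fingers close. It gives the time, the measured TCP pose, the force and the opening at its end, in the units of the state.
- r.read_state(): the state, without advancing time (a new reading comes with each control period).
- r.snapshot(name): name is "side" or "top" or "wrist"; returns the picture (480x640x3 uint8, blue, green, red); there is no depth.
- r.camera_params(name): a dict with "mtx" (3x3 intrinsics, pixels), "eye" and "attitude" of the camera in the world; the wrist camera has in their place "mount" (4x4, takes a point from camera to tool coordinates, whose origin is the TCP and whose axes are the flange's). Camera axes: x right, y down, z forward; pixel columns grow to the right and rows downward; lengths in m; the calibration is good to about 2 mm. A picture is of the moment at which its call begins: read the wrist's pose just before it. camera_params takes no time and is no camera call.
- r.job_done(): hands the job in, once; it reports no verdict.
The state is a dict: "time_s": time; "q": joint angles; "joint_vel": joint speeds; "joint_torque": joint torques, N m; "position": TCP position; "tool_rot": TCP orientation; "force": force on the tool from outside, world axes, zero at the start; "wrist_torque": the same for the moment, N m; "width": finger opening in m.
Only numpy, scipy, OpenCV 4.12 (cv2) and the standard library are available. Lean on these libraries where they do the work, as an engineer would, in place of code of your own. Each camera call takes 0.05 s, during which the arm holds its last target.

## Working session

There is one attempt and no reset: what is moved stays moved. The work goes in short steps, Python scripts to look and compute and a tool call to move; the robot and the scene stay as the last step left them, time stands still between calls to the robot, and variables do not carry over. Pictures are saved under pics/ and viewed, and the job is handed in when it is done.

Besides the shell and the picture viewer there is one more tool, called after "Request:" by a JSON object that holds its "op" and its "data". play_rows: Moves the arm, as the interface text tells. Its arguments: {"type":"object","properties":{"increments":{"type":"array","items":{"type":"array","items":{"type":"number"}}}},"required":["increments"]}

```bash
ls; mkdir -p pics; python3 - <<'E'
from rig import r
import cv2
s=r.read_state(); print(s)
for n in ["side","top","wrist"]:
    im=r.snapshot(n); cv2.imwrite(f"pics/{n}0.png",im)
    p=r.camera_params(n); print(n,p)
E
```

```text
pics
{'time_s': 0.0, 'q': array([ 5.43688933e+01,  9.11423461e+00,  9.15710875e+01, -9.61565467e-04,
        7.94217250e+01, -1.20376463e+01]), 'joint_vel': array([-0.0242409 ,  0.11518216, -0.03956219,  0.0054722 ,  0.0337749 ,
       -0.12709296]), 'joint_torque': array([ 8.73349563e-05, -3.95998406e+01, -3.31431878e+01, -2.04844423e-04,
        8.19278648e-03, -3.03499540e-06]), 'position': array([0.22983722, 0.52647144, 0.2523108 ]), 'tool_rot': array([[-9.16409457e-01,  4.00240617e-01, -1.07501012e-03],
       [ 4.00241887e-01,  9.16408259e-01, -1.52815558e-03],
       [ 3.73518215e-04, -1.83068031e-03, -9.99998255e-01]]), 'force': array([ 0.07340339,  0.04412356, -0.10488709]), 'wrist_torque': array([-0.02442807,  0.06196816, -0.02021944]), 'width': 0.08579024011644634}
side {'mtx': array([[549.54920739,   0.        , 320.73160187],
       [  0.        , 549.54920739, 235.96775201],
       [  0.        ,   0.        ,   1.        ]]), 'eye': array([ 0.4398007 , -0.69664811,  0.89217358]), 'attitude': array([[ 0.99212308, -0.09092468,  0.08616548],
       [-0.12472228, -0.652929
[... 264 characters left out ...]
0439707, 1.22419448]), 'attitude': array([[ 0.01765448, -0.98762784,  0.15581905],
       [-0.99936342, -0.02226249, -0.02787724],
       [ 0.03100126, -0.1552277 , -0.98739216]])}
wrist {'mtx': array([[383.73981349,   0.        , 314.63908606],
       [  0.        , 383.73981349, 245.77684953],
       [  0.        ,   0.        ,   1.        ]]), 'mount': array([[-2.19158292e-04, -9.49036746e-01, -3.15165365e-01,
         8.10762689e-02],
       [ 9.99999930e-01, -3.03051613e-04,  2.17183893e-04,
         7.20628483e-05],
       [-3.01626867e-04, -3.15165295e-01,  9.49036746e-01,
        -1.20028177e-01],
       [ 0.00000000e+00,  0.00000000e+00,  0.00000000e+00,
         1.00000000e+00]])}
```

View pics/side0.png

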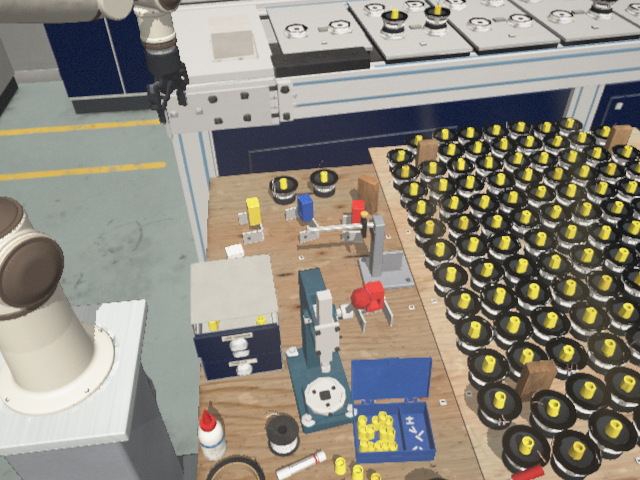

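View pics/top0.png

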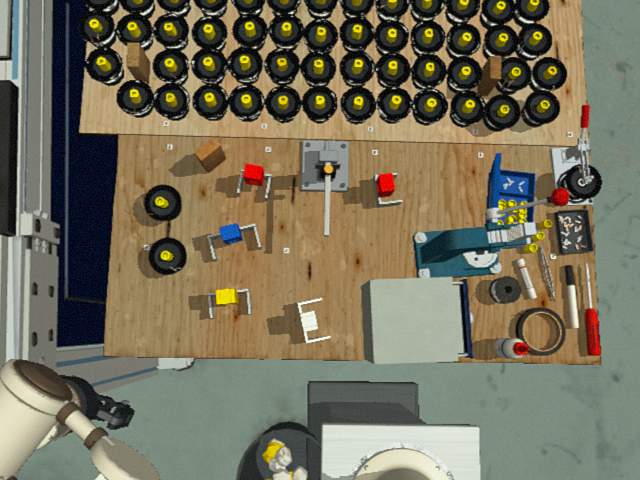

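View pics/wrist0.png

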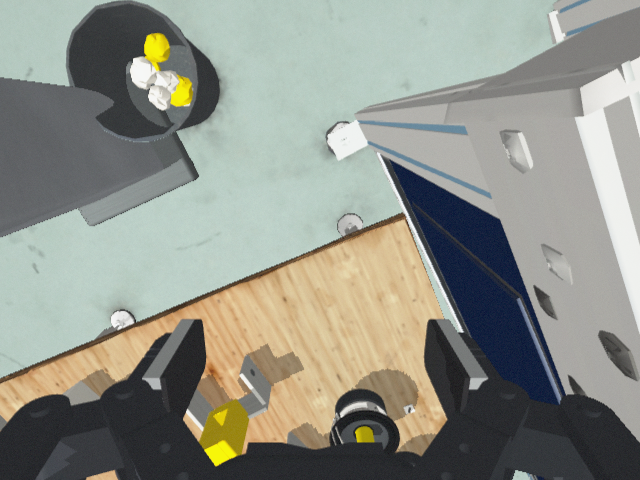

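```bash
python3 - <<'E'
import cv2
t=cv2.imread('pics/top0.png'); s=cv2.imread('pics/side0.png')
cv2.imwrite('pics/tc.png',cv2.resize(t[130:350,140:420],(764,600),interpolation=cv2.INTER_CUBIC))
cv2.imwrite('pics/sc.png',cv2.resize(s[160:340,210:430],(733,600),interpolation=cv2.INTER_CUBIC))
E
```

```text
(no output)
```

View pics/tc.png

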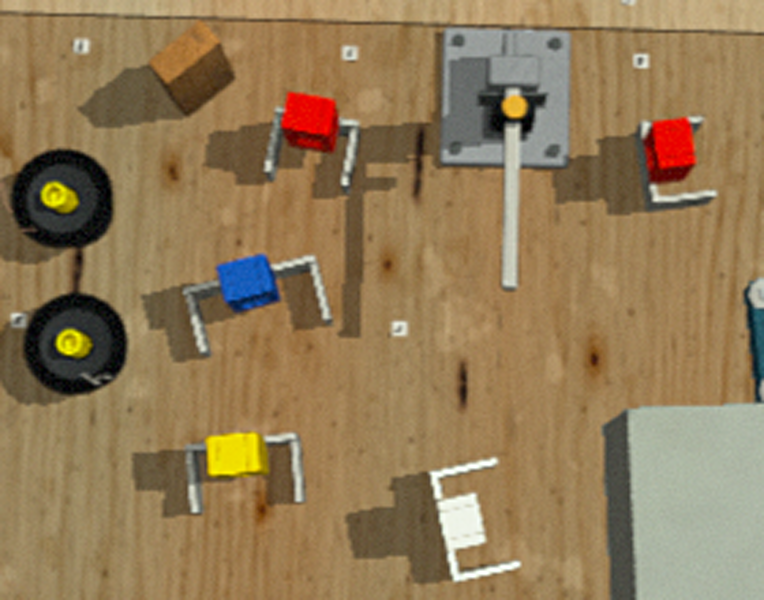

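View pics/sc.png

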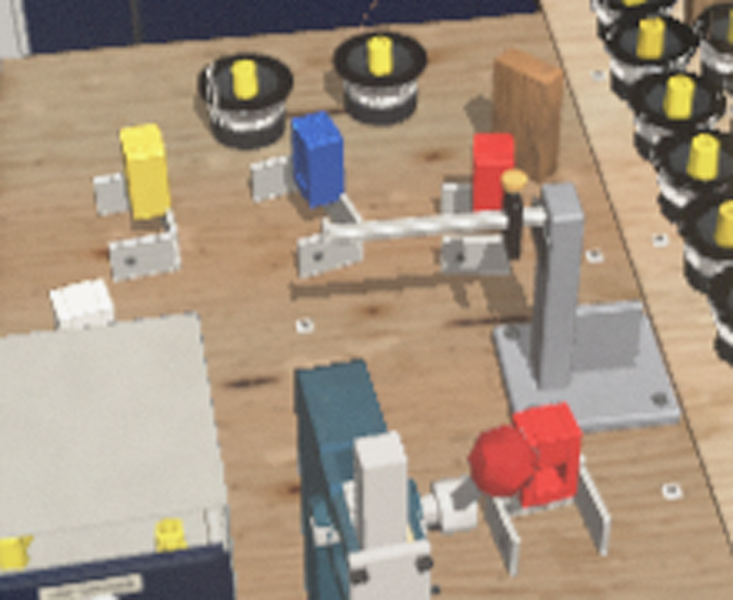

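```bash
cat > h.py <<'E'
import numpy as np, cv2
from rig import r
def cam(name,st=None):
    p=r.camera_params(name); K=np.array(p['mtx'])
    if name=='wrist':
        st=st or r.read_state(); M=np.array(p['mount']); R=st['tool_rot']
        return K,st['position']+R@M[:3,3],R@M[:3,:3]
    return K,np.array(p['eye']),np.array(p['attitude'])
def ray(c,uv):
    K,e,A=c; d=A@np.linalg.inv(K)@np.array([uv[0],uv[1],1.]); return e,d
def onz(c,uv,z):
    e,d=ray(c,uv); return e+d*(z-e[2])/d[2]
def proj(c,P):
    K,e,A=c; q=K@(A.T@(np.asarray(P)-e)); return q[:2]/q[2]
def tri(c1,u1,c2,u2):
    e1,d1=ray(c1,u1);e2,d2=ray(c2,u2)
    s=np.linalg.lstsq(np.stack([d1,-d2],1),e2-e1,rcond=None)[0]
    a=e1+s[0]*d1;b=e2+s[1]*d2
    return (a+b)/2,np.linalg.norm(a-b)
def mask(im,col):
    h=cv2.cvtColor(im,cv2.COLOR_BGR2HSV);H,S,V=cv2.split(h)
    if col=='blue': m=(H>105)&(H<130)&(S>150)&(V>90)
    if col=='yellow': m=(H>24)&(H<36)&(S>180)&(V>100)
    if col=='red': m=((H<6)|(H>174))&(S>180)&(V>100)
    return (m*255).astype(np.uint8)
def blobs(im,col,amin=100):
    n,l,st,c=cv2.connectedComponentsWithStats(mask(im,col))
    return [(c[i],st[i,4],l==i) for i in range(1,n) if st[i,4]>amin]
E
python3 - <<'E'
from h import *
np.set_printoptions(precision=4,suppress=True)
t=cv2.imread('pics/top0.png'); ct=cam('top')
for col in ['blue','yellow','red']:
    for c,a,m in blobs(t,col): print(col,c,a,onz(ct,c,.085), cv2.minAreaRect(np.argwhere(m)[:,::-1].astype(np.float32)))
f=lambda x,y:(140+x*280/764,130+y*220/600)
g=lambda x,y:(210+x*220/733,160+y*180/600)
print('tip',onz(ct,f(510,287),.158),'near post',onz(ct,f(513,130),.155))
print('blue ch',onz(ct,f(184,292),.034),onz(ct,f(313,258),.034))
print('yel ch',onz(ct,f(187,447),.034),onz(ct,f(297,436),.034))
print('red ch',onz(ct,f(277,110),.034),onz(ct,f(357,124),.034))
print('cab',onz(ct,f(628,410),.1),'hook tri',tri(ct,f(510,287),cam('side'),g(329,230)))
E
```

```text
blue [507.8854 185.2622] 759 [ 0.6301 -0.2035  0.085 ] ((512.0603637695312, 180.47413635253906), (39.519920349121094, 53.31959533691406), 3.3664605617523193)
blue [229.9963 231.7351] 268 [0.5229 0.348  0.085 ] ((230.40171813964844, 231.82931518554688), (15.561335563659668, 20.552709579467773), 86.633544921875)
yellow [95.1182 24.2182] 110 [0.9479 0.6413 0.085 ] ((95.50000762939453, 25.0000057220459), (14.849242210388184, 9.192387580871582), 45.0)
yellow [249.7863  28.4809] 131 [0.9494 0.3249 0.085 ] ((249.7899932861328, 28.529998779296875), (15.132086753845215, 9.333809852600098), 81.8698959350586)
yellow [133.5734  28.9301] 143 [0.9402 0.5626 0.085 ] ((133.61537170410156, 28.923076629638672), (16.641006469726562, 9.429903030395508), 56.3099365234375)
yellow [170.0331  28.4959] 121 [0.9437 0.4884 0.085 ] ((169.85293579101562, 29.08823013305664), (15.4348726272583, 9.946918487548828), 59.036251068115234)
yellow [286.1157  28.4876] 121 [0.9519 0.2499 0.085 ] ((286.0, 28.5), (13.0, 10.0), 90.0)
yellow [208.8769  30.7077] 130 [0.9416 0.4087 0.085 ] ((208.98275756835938, 30.79310989379882
[... 4743 characters left out ...]
196.0634] 205 [ 0.6105 -0.3107  0.085 ] ((561.0000610351562, 195.50001525878906), (16.263456344604492, 14.849242210388184), 45.0)
red [593.1881 331.6491] 436 [ 0.3427 -0.3612  0.085 ] ((593.2870483398438, 331.9112548828125), (46.579017639160156, 11.180338859558105), 86.05481719970703)
red [520.9118 348.4118] 102 [ 0.3084 -0.2184  0.085 ] ((522.0, 348.5), (11.0, 14.0), 90.0)
tip [0.5087 0.1614 0.158 ] near post [0.6182 0.161  0.155 ]
blue ch [0.5191 0.3997 0.034 ] [0.5471 0.3047 0.034 ]
yel ch [0.4039 0.3921 0.034 ] [0.4136 0.3118 0.034 ]
red ch [0.6607 0.336  0.034 ] [0.6514 0.2749 0.034 ]
cab [0.4323 0.0747 0.1   ] hook tri (array([0.5116, 0.1615, 0.1566]), np.float64(0.005208793724634678))
```

Candidates: blue head top-view (230,232), the only one. Yellow (226,297) against the white look-alike (308,320). Red (254,172) at y≈0.31 against red (386,183) at y≈0.04, so the first is the one meant. The close crop shows (254,172) is an upright bracket facing −x, so it is the right choice. The bar runs along +x with its tip near (0.51, 0.161).

Next I move over the blue one.

Request:
{"op": "play_rows", "data": {"increments": [[0,0,0,0,0,-0.117,8.5],[0,0,0,0,0,-0.117,8.5],[0,0,0,0,0,-0.117,8.5],[0,0,0,0,0,-0.117,8.5],[0,0,0,0,0,-0.117,8.5],[0,0,0,0,0,-0.117,8.5],[-2.6,-2.8,0,0,0,0,8.5],[-2.6,-2.8,0,0,0,0,8.5],[-2.6,-2.8,0,0,0,0,8.5],[-2.6,-2.8,0,0,0,0,8.5],[-2.6,-2.8,0,0,0,0,8.5],[-2.6,-2.8,0,0,0,0,8.5],[-2.6,-2.8,0,0,0,0,8.5],[-2.6,-2.8,0,0,0,0,8.5],[0,0,0,0,0,0,8.5]]}}

```text
time_s: 1.4
position: [0.5057, 0.374, 0.2449]
tool_rot: [[-0.944, -0.329, -0.008], [-0.329, 0.944, -0.008], [0.011, -0.005, -1.0]]
force: [-0.0, 0.9, 0.3]
width: 0.0854
```

```bash
python3 - <<'E'
from h import *
s=r.read_state(); im=r.snapshot('wrist'); cv2.imwrite('pics/w1.png',im)
np.set_printoptions(precision=4,suppress=True)
print(s['position'],s['tool_rot'])
E
```

```text
[0.5057 0.374  0.2449] [[-0.9443 -0.3289 -0.0085]
 [-0.3288  0.9444 -0.008 ]
 [ 0.0106 -0.0048 -0.9999]]
```

View pics/w1.png

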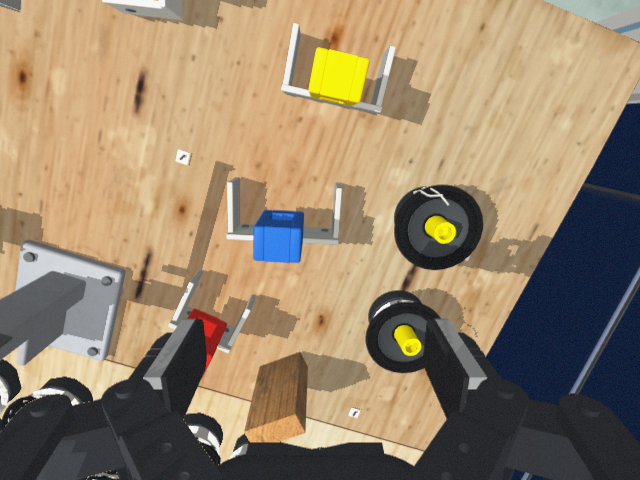

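```bash
python3 - <<'E'
from h import *
im=cv2.imread('pics/w1.png')
cv2.imwrite('pics/w1b.png',cv2.resize(im[170:275,215:355],(800,600),interpolation=cv2.INTER_CUBIC))
cv2.imwrite('pics/w1y.png',cv2.resize(im[15:120,270:410],(800,600),interpolation=cv2.INTER_CUBIC))
E
```

```text
(no output)
```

View pics/w1b.png

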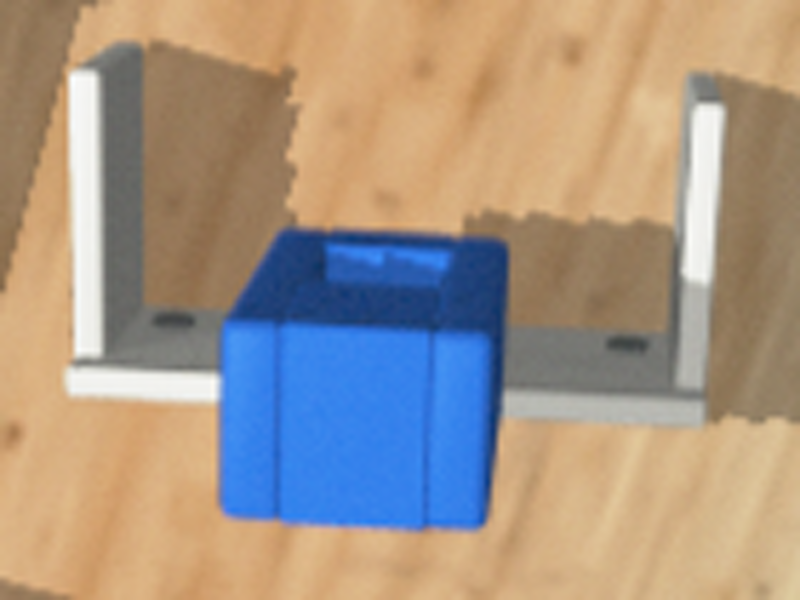

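View pics/w1y.png

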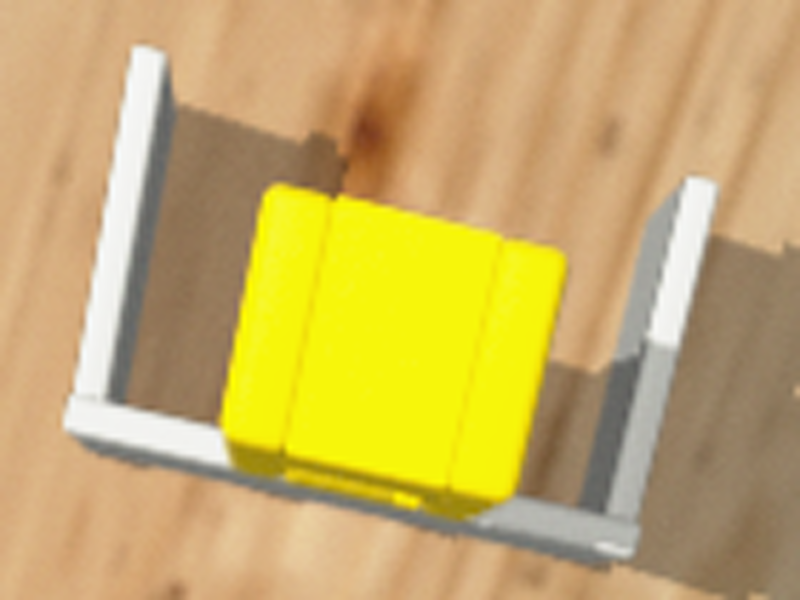

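```bash
cat > m1.py <<'E'
from h import *
np.set_printoptions(precision=4,suppress=True)
# pose at w1
st=dict(position=np.array([0.5057,0.374,0.2449]),tool_rot=np.array([[-0.9443,-0.3289,-0.0085],[-0.3288,0.9444,-0.008],[0.0106,-0.0048,-0.9999]]))
c=cam('wrist',st)
def an(name,o,top,ch):
    q=lambda p:(o[0]+p[0]/5.714,o[1]+p[1]/5.714)
    T=np.array([onz(c,q(p),.092) for p in top]); C=[onz(c,q(p),.034) for p in ch]
    d=C[0]-C[1]; yaw=np.degrees(np.arctan2(-d[0],d[1]))
    print(name,'topctr',T.mean(0),'size',np.linalg.norm(T[1]-T[0]),np.linalg.norm(T[2]-T[1]),'chan w',np.linalg.norm(d),'yaw',yaw,'mid',(C[0]+C[1])/2)
    for a,b in((0,1),(3,2)):
        e=T[b]-T[a]; print('  edge yaw',np.degrees(np.arctan2(-e[0],e[1])))
an('blue',(215,170),[(220,322),(490,330),(488,527),(222,517)],[(705,425),(66,395)])
an('yel',(270,15),[(268,184),(566,258),(515,500),(223,435)],[(635,530),(66,400)])
print(proj(c,(0.55,0.34,0.092)))
E
python3 m1.py
```

```text
blue topctr [0.5218 0.3492 0.092 ] size 0.0348746220978184 0.0271080456705188 chan w 0.10127220702569854 yaw 16.450322867763987 mid [0.5371 0.3533 0.034 ]
  edge yaw 17.499999397294243
  edge yaw 16.98776510071622
yel topctr [0.3976 0.3526 0.092 ] size 0.03466422628259846 0.026201286836891664 chan w 0.08239831043539175 yaw 7.165497100229956 mid [0.4071 0.3534 0.034 ]
  edge yaw 6.547067698942692
  edge yaw 7.466695232062513
[254.6039 273.7372]
```

```bash
cat > go.py <<'E'
from h import *
from scipy.spatial.transform import Rotation as Ro
import sys
np.set_printoptions(precision=4,suppress=True)
def Rd(yaw):
    a=np.radians(yaw); y=np.array([-np.sin(a),np.cos(a),0]); z=np.array([0,0,-1.]); return np.stack([np.cross(y,z),y,z],1)
def go(x,y,z,yaw):
    s=r.read_state(); R=s['tool_rot']; T=Rd(yaw)
    d=np.array([x,y,z])-s['position']
    print('t',round(s['time_s'],2),'pos',s['position'],'F',s['force'],'w',round(s['width'],4))
    print('rot(tool)',Ro.from_matrix(R.T@T).as_rotvec(),'| shift cm in cur tool',R.T@d*100,'| in final tool',T.T@d*100)
if __name__=='__main__': go(*map(float,sys.argv[1:5]))
E
python3 go.py .522 .349 .130 16.6
```

```text
t 1.45 pos [0.5032 0.3756 0.2448] F [-0.7712  1.0361  0.3255] w 0.085
rot(tool) [-0.0034 -0.0125  0.0465] | shift cm in cur tool [-1.0386 -3.0966 11.4733] | in final tool [-1.0387 -3.0871 11.4758]
```

Request:
{"op": "play_rows", "data": {"increments": [[-0.3,-1.0,2.5,-0.003,-0.012,0.046,8.5],[-0.3,-1.0,2.5,0,0,0,8.5],[-0.3,-1.0,2.5,0,0,0,8.5],[0,0,2.5,0,0,0,8.5],[0,0,0,0,0,0,8.5]]}}

```text
time_s: 1.87
position: [0.5188, 0.3519, 0.1428]
tool_rot: [[-0.958, -0.286, 0.001], [-0.286, 0.958, 0.003], [-0.002, 0.003, -1.0]]
force: [-1.1, 0.6, -1.4]
width: 0.0849
```

```bash
python3 go.py .522 .349 .076 16.6
```

```text
t 1.87 pos [0.5188 0.3519 0.1428] F [-1.0905  0.5985 -1.4436] w 0.0849
rot(tool) [ 0.003   0.002  -0.0001] | shift cm in cur tool [-0.2123 -0.3893  6.6826] | in final tool [-0.2257 -0.3696  6.6833]
```

Request:
{"op": "play_rows", "data": {"increments": [[-0.2,-0.35,0,0.003,0.002,0,8.5],[0,0,2.2,0,0,0,8.5],[0,0,2.2,0,0,0,8.5],[0,0,1.5,0,0,0,8.5],[0,0,0,0,0,0,8.5]]}}

```text
time_s: 2.28
position: [0.522, 0.3537, 0.0894]
tool_rot: [[-0.957, -0.291, 0.006], [-0.291, 0.957, 0.003], [-0.007, 0.001, -1.0]]
force: [-0.8, -0.8, -0.8]
width: 0.0848
```

```bash
python3 go.py .522 .349 .076 16.6
```

```text
t 2.28 pos [0.522  0.3537 0.0894] F [-0.7727 -0.7654 -0.8411] w 0.0848
rot(tool) [0.0011 0.007  0.0052] | shift cm in cur tool [ 0.1484 -0.4456  1.335 ] | in final tool [ 0.1367 -0.4449  1.3365]
```

Request:
{"op": "play_rows", "data": {"increments": [[0.15,-0.45,0.7,0.001,0.007,0.005,8.5],[0,0,0.6,0,0,0,8.5],[0,0,0,0,0,0,8.5]]}}

```text
time_s: 2.53
position: [0.5237, 0.3508, 0.0806]
tool_rot: [[-0.958, -0.287, 0.005], [-0.287, 0.958, 0.002], [-0.006, 0.001, -1.0]]
force: [0.1, -0.2, 0.1]
width: 0.085
```

```bash
python3 go.py .522 .349 .076 16.6
```

```text
t 2.53 pos [0.5237 0.3508 0.0806] F [ 0.144  -0.1848  0.124 ] w 0.085
rot(tool) [0.0007 0.0057 0.0019] | shift cm in cur tool [ 0.2192 -0.1236  0.4604] | in final tool [ 0.2163 -0.1237  0.4617]
```

Request:
{"op": "play_rows", "data": {"increments": [[0.3,-0.2,0.6,0,0.006,0.002,8.5],[0.1,0,0.1,0,0.003,0,6],[0,0,0,0,0,0,4.5],[0,0,0,0,0,0,3],[0,0,0,0,0,0,2],[0,0,0,0,0,0,2],[0,0,0,0,0,0,2]]}}

```text
time_s: 3.12
position: [0.5223, 0.3483, 0.0768]
tool_rot: [[-0.958, -0.285, 0.001], [-0.285, 0.958, 0.002], [-0.001, 0.001, -1.0]]
force: [-0.6, -0.4, -2.9]
width: 0.0354
```

```bash
python3 go.py .522 .349 .076 16.6
```

```text
t 3.12 pos [0.5223 0.3483 0.0768] F [-0.5938 -0.3796 -2.8906] w 0.0354
rot(tool) [ 0.0013  0.0015 -0.0005] | shift cm in cur tool [0.0092 0.0704 0.0807] | in final tool [0.009  0.0705 0.0806]
```

Request:
{"op": "play_rows", "data": {"increments": [[0,0,-2.0,0,0,0,2],[0,0,-3.8,0,0,0,2],[0,0,-3.8,0,0,0,2],[0,0,-3.8,0,0,0.097,2],[0,0,-3.8,0,0,0.097,2],[0,0,-3.8,0,0,0.097,2],[-0.7,-2.5,-3,0,0,0,2],[-0.7,-3.5,0,0,0,0,2],[-0.7,-3.5,0,0,0,0,2],[-0.7,-3.5,0,0,0,0,2],[0,-1.5,0,0,0,0,2],[0,0,0,0,0,0,2]]}}

```text
time_s: 4.12
position: [0.5452, 0.197, 0.3226]
tool_rot: [[-1.0, 0.012, -0.01], [0.012, 1.0, -0.005], [0.009, -0.006, -1.0]]
force: [0.1, 0.4, -1.9]
width: 0.0357
```

```bash
python3 - <<'E'
from h import *
np.set_printoptions(precision=5,suppress=True)
s=r.read_state(); im=r.snapshot('wrist'); cv2.imwrite('pics/w2.png',im)
import pickle; pickle.dump((s['position'],s['tool_rot']),open('w2.pkl','wb'))
print(s['position'],s['force'],s['tool_rot'],s['width'])
E
```

```text
[0.54524 0.19702 0.32257] [ 0.1086   0.35471 -1.85411] [[-0.99989  0.01168 -0.0095 ]
 [ 0.01173  0.99992 -0.00549]
 [ 0.00944 -0.0056  -0.99994]] 0.035655983934891534
```

View pics/w2.png

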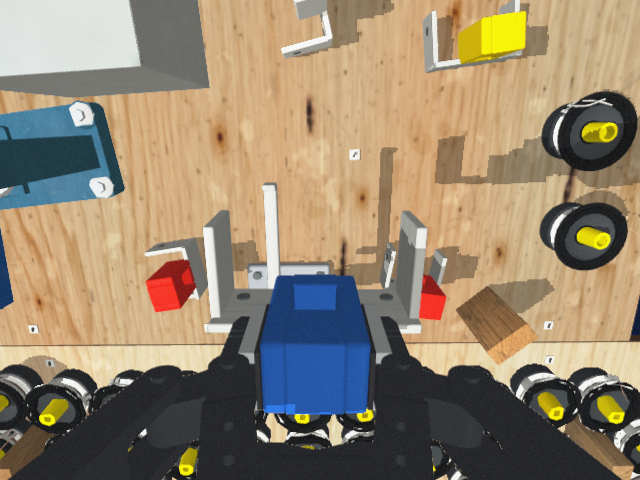

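```bash
python3 - <<'E'
from h import *
im=cv2.imread('pics/w2.png')
cv2.imwrite('pics/w2a.png',cv2.resize(im[170:290,200:360],(800,600),interpolation=cv2.INTER_CUBIC))
cv2.imwrite('pics/w2b.png',cv2.resize(im[190:430,180:460],(700,600),interpolation=cv2.INTER_CUBIC))
E
```

```text
(no output)
```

View pics/w2a.png

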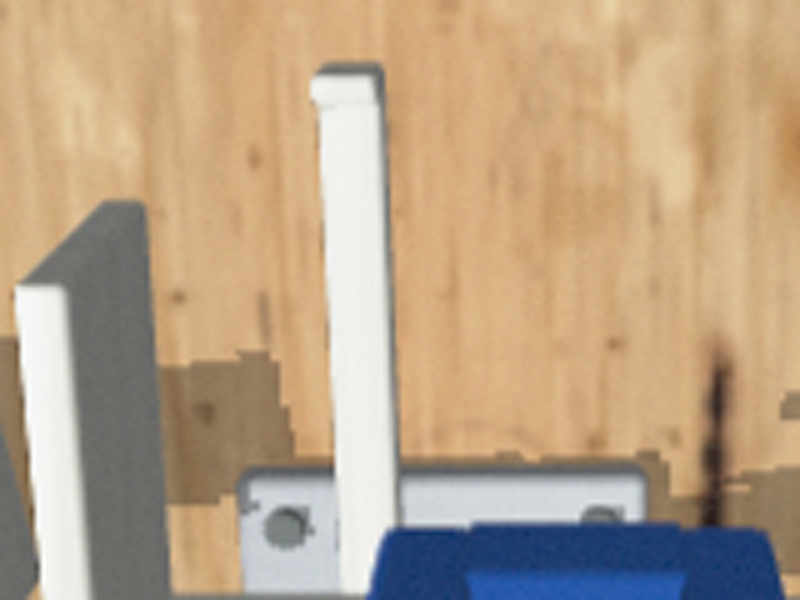

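View pics/w2b.png

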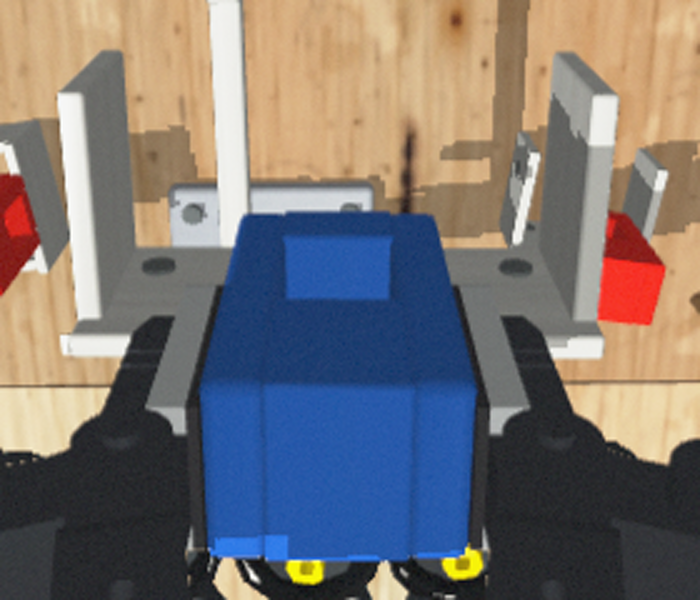

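```bash
python3 - <<'E'
from h import *
import pickle
np.set_printoptions(precision=4,suppress=True)
P,R=pickle.load(open('w2.pkl','rb')); c=cam('wrist',dict(position=P,tool_rot=R))
q=lambda x,y:(200+x/5,170+y/5)
for a in [(322,110),(380,105),(343,590),(398,520)]: print('bar',a,onz(c,q(*a),.155))
for a in [(313,74),(381,74),(316,102)]: print('lip',a,onz(c,q(*a),.161))
b=lambda x,y:(180+x/2.5,190+y/2.5)
for n,z,pts in [('chan rear',P[2]-.043,[(62,352),(603,355)]),('headtop',P[2]+.015,[(203,383),(472,383),(475,555),(207,557)]),('flange tips',P[2]-.043,[(60,93),(616,95)])]:
    for a in pts: print(n,(onz(c,b(*a),z)-P))
E
```

```text
bar (322, 110) [0.515  0.1586 0.155 ]
bar (380, 105) [0.5144 0.1674 0.155 ]
bar (343, 590) [0.5941 0.158  0.155 ]
bar (398, 520) [0.5818 0.1675 0.155 ]
lip (313, 74) [0.5087 0.1584 0.161 ]
lip (381, 74) [0.5088 0.1684 0.161 ]
lip (316, 102) [0.5128 0.1586 0.161 ]
chan rear [ 0.0154 -0.0534 -0.043 ]
chan rear [ 0.017   0.0511 -0.043 ]
headtop [-0.0137 -0.0165  0.015 ]
headtop [-0.0134  0.0174  0.015 ]
headtop [0.013  0.0186 0.015 ]
headtop [ 0.0131 -0.0175  0.015 ]
flange tips [-0.0363 -0.0486 -0.043 ]
flange tips [-0.0349  0.0496 -0.043 ]
```

```bash
python3 go.py .465 .163 .21 0
```

```text
t 4.17 pos [0.5452 0.1981 0.3224] F [ 0.7247  0.5313 -1.6444] w 0.0357
rot(tool) [-0.0049 -0.0097 -0.0112] | shift cm in cur tool [ 7.8669 -3.5457 11.3315] | in final tool [ 8.0153 -3.5126 11.2374]
```

Request:
{"op": "play_rows", "data": {"increments": [[3.0,-1.2,0,-0.005,-0.01,-0.011,2],[3.0,-1.2,0,0,0,0,2],[2.0,-1.1,2,0,0,0,2],[0,0,3,0,0,0,2],[0,0,3,0,0,0,2],[0,0,2.5,0,0,0,2],[0,0,0,0,0,0,2]]}}

```text
time_s: 4.75
position: [0.4597, 0.1692, 0.2096]
tool_rot: [[-1.0, -0.006, -0.005], [-0.006, 1.0, 0.004], [0.005, 0.004, -1.0]]
force: [-1.0, 0.7, -2.9]
width: 0.0353
```

```bash
python3 go.py .465 .163 .174 0
```

```text
t 4.75 pos [0.4597 0.1692 0.2096] F [-0.9595  0.6824 -2.8834] w 0.0353
rot(tool) [ 0.004  -0.0054  0.0062] | shift cm in cur tool [-0.5472 -0.6422  3.5503] | in final tool [-0.5318 -0.6246  3.5557]
```

Request:
{"op": "play_rows", "data": {"increments": [[0,-0.6,1.5,0.004,-0.005,0.006,2],[0,-0.2,1.5,0,0,0,2],[0,0,0.5,0,0,0,2],[0,0,0,0,0,0,2],[0,0,0,0,0,0,2]]}}

```text
time_s: 5.17
position: [0.4598, 0.1658, 0.1764]
tool_rot: [[-1.0, -0.005, -0.0], [-0.005, 1.0, 0.002], [0.0, 0.002, -1.0]]
force: [-0.9, 1.1, -2.4]
width: 0.0353
```

```bash
python3 go.py .465 .163 .174 0; python3 - <<'E'
from h import *
import pickle
s=r.read_state(); pickle.dump((s['position'],s['tool_rot']),open('s1.pkl','wb'))
im=r.snapshot('side'); cv2.imwrite('pics/s1.png',cv2.resize(im[150:330,230:430],(660,594),interpolation=cv2.INTER_CUBIC))
E
```

```text
t 5.17 pos [0.4598 0.1658 0.1764] F [-0.8773  1.1427 -2.4239] w 0.0353
rot(tool) [ 0.0019 -0.0004  0.0054] | shift cm in cur tool [-0.5205 -0.2786  0.2347] | in final tool [-0.5219 -0.2753  0.2355]
```

View pics/s1.png

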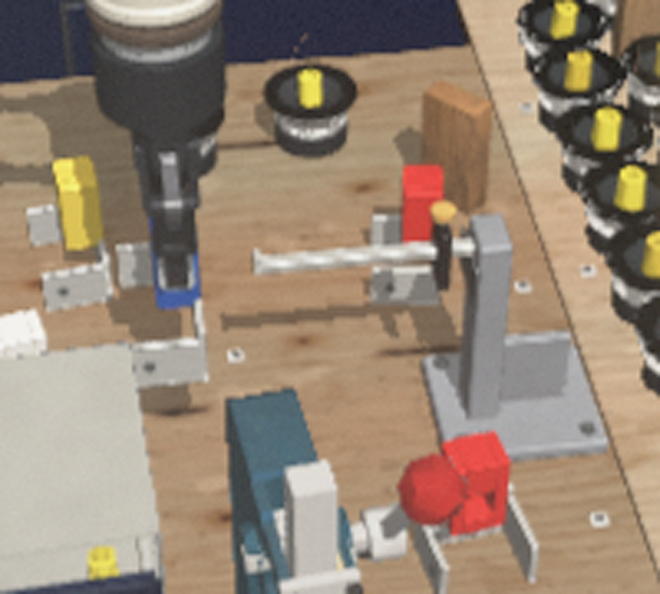

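Request:
{"op": "play_rows", "data": {"increments": [[0,-0.3,0.2,0.002,0,0.005,2],[-0.5,-0.1,0.1,0,0,0,2],[0,0,0,0,0,0,2]]}}

```text
time_s: 5.47
position: [0.4675, 0.1622, 0.1769]
tool_rot: [[-1.0, -0.001, 0.006], [-0.001, 1.0, 0.0], [-0.006, 0.0, -1.0]]
force: [-1.5, 0.2, -0.7]
width: 0.0355
```

```bash
python3 go.py .52 .163 .174 0
```

```text
t 5.47 pos [0.4675 0.1622 0.1769] F [-1.4734  0.1724 -0.6967] w 0.0355
rot(tool) [0.0005 0.0062 0.0009] | shift cm in cur tool [-5.247   0.0706  0.3203] | in final tool [-5.2488  0.0753  0.2878]
```

Request:
{"op": "play_rows", "data": {"increments": [[0,0,0.35,0,0.006,0,2],[0,0,0.1,0,0,0,2],[-0.5,0,0,0,0,0,2]]}}

```text
time_s: 5.72
position: [0.4733, 0.1622, 0.173]
tool_rot: [[-1.0, -0.0, 0.001], [-0.0, 1.0, 0.001], [-0.001, 0.001, -1.0]]
force: [-0.6, -0.3, -1.4]
width: 0.0356
```

```bash
python3 go.py .52 .163 .174 0
```

```text
t 5.72 pos [0.4733 0.1622 0.173 ] F [-0.5925 -0.2743 -1.3728] w 0.0356
rot(tool) [0.0007 0.0009 0.0005] | shift cm in cur tool [-4.6733  0.0788 -0.0926] | in final tool [-4.6732  0.0809 -0.097 ]
```

Request:
{"op": "play_rows", "data": {"increments": [[-1.2,0,0,0,0,0,2],[-1.2,0,0,0,0,0,2],[-1.2,0,0,0,0,0,2],[-1.2,0,0,0,0,0,2]]}}

```text
time_s: 6.05
position: [0.5227, 0.1623, 0.1724]
tool_rot: [[-1.0, -0.001, -0.001], [-0.001, 1.0, 0.001], [0.001, 0.001, -1.0]]
force: [1.0, 0.1, -1.9]
width: 0.0353
```

```bash
python3 go.py .57 .163 .174 0
```

```text
t 6.05 pos [0.5227 0.1623 0.1724] F [ 1.0291  0.145  -1.8512] w 0.0353
rot(tool) [ 0.0008 -0.0006  0.0007] | shift cm in cur tool [-4.7341  0.068  -0.1659] | in final tool [-4.7341  0.0712 -0.1633]
```

Request:
{"op": "play_rows", "data": {"increments": [[-1.2,0,-0.1,0,0,0,2],[-1.2,0,0,0,0,0,2],[-1.2,0,0,0,0,0,2],[-1.2,0,0,0,0,0,2],[0,0,0,0,0,0,2]]}}

```text
time_s: 6.47
position: [0.5761, 0.1618, 0.1723]
tool_rot: [[-1.0, 0.0, 0.0], [0.0, 1.0, 0.001], [-0.0, 0.001, -1.0]]
force: [-0.4, -0.6, -2.5]
width: 0.0357
```

```bash
python3 go.py .58 .163 .164 0
```

```text
t 6.47 pos [0.5761 0.1618 0.1723] F [-0.3611 -0.5927 -2.4581] w 0.0357
rot(tool) [ 0.0008  0.0002 -0.0004] | shift cm in cur tool [-0.386   0.1231  0.8328] | in final tool [-0.3862  0.1236  0.8327]
```

Lower until it rests, centring y as well.

Request:
{"op": "play_rows", "data": {"increments": [[0,0.1,0.25,0,0,0,2],[0,0,0.25,0,0,0,2],[0,0,0.25,0,0,0,2]]}}

```text
time_s: 6.72
position: [0.576, 0.1628, 0.164]
tool_rot: [[-1.0, 0.001, -0.001], [0.001, 1.0, 0.001], [0.001, 0.001, -1.0]]
force: [-0.1, 0.0, -0.8]
width: 0.0359
```

Request:
{"op": "play_rows", "data": {"increments": [[0,0.05,0.15,0,0,0,2],[0,0,0.1,0,0,0,2]]}}

```text
time_s: 6.88
position: [0.5761, 0.1629, 0.1637]
tool_rot: [[-1.0, -0.0, 0.001], [-0.0, 1.0, -0.001], [-0.001, -0.001, -1.0]]
force: [-2.0, -0.1, 2.7]
width: 0.0353
```

```bash
python3 go.py .58 .163 .164 0
```

```text
t 6.88 pos [0.5761 0.1629 0.1637] F [-1.9609 -0.1034  2.6602] w 0.0353
rot(tool) [-0.0008  0.0011  0.    ] | shift cm in cur tool [-0.3948  0.0121 -0.0273] | in final tool [-0.3947  0.0122 -0.0277]
```

Request:
{"op": "play_rows", "data": {"increments": [[-0.5,0,0,0,0,0,2],[-0.5,0,0,0,0,0,2],[-0.5,0,0,0,0,0,2],[-0.3,0,0,0,0,0,2],[-0.2,0,0,0,0,0,2]]}}

```text
time_s: 7.3
position: [0.5961, 0.1634, 0.1637]
tool_rot: [[-1.0, -0.001, -0.001], [-0.001, 1.0, -0.001], [0.001, -0.001, -1.0]]
force: [-1.2, -0.2, 1.6]
width: 0.0354
```

```bash
python3 go.py .611 .163 .164 0
```

```text
t 7.3 pos [0.5961 0.1634 0.1637] F [-1.1845 -0.2285  1.6218] w 0.0354
rot(tool) [-0.0006 -0.0006  0.0008] | shift cm in cur tool [-1.4912 -0.0403 -0.0293] | in final tool [-1.4913 -0.0392 -0.0285]
```

Request:
{"op": "play_rows", "data": {"increments": [[-0.2,0,0,0,0,0,2],[-0.2,0,0,0,0,0,2]]}}

```text
time_s: 7.47
position: [0.6006, 0.1635, 0.1637]
tool_rot: [[-1.0, -0.001, -0.001], [-0.001, 1.0, -0.001], [0.001, -0.0, -1.0]]
force: [-1.4, -1.1, 0.6]
width: 0.0357
```

Request:
{"op": "play_rows", "data": {"increments": [[-0.2,0,0,0,0,0,2],[-0.2,0,0,0,0,0,2]]}}

```text
time_s: 7.63
position: [0.605, 0.1635, 0.1637]
tool_rot: [[-1.0, -0.001, -0.001], [-0.001, 1.0, -0.0], [0.001, -0.0, -1.0]]
force: [-1.5, 0.1, 0.9]
width: 0.0357
```

Request:
{"op": "play_rows", "data": {"increments": [[-0.15,0,0,0,0,0,2],[-0.15,0,0,0,0,0,2]]}}

```text
time_s: 7.8
position: [0.6084, 0.1635, 0.1637]
tool_rot: [[-1.0, -0.001, -0.001], [-0.001, 1.0, -0.0], [0.001, -0.0, -1.0]]
force: [-2.0, -0.8, 0.6]
width: 0.0349
```

Request:
{"op": "play_rows", "data": {"increments": [[-0.12,0,0,0,0,0,2]]}}

```text
time_s: 7.88
position: [0.6095, 0.1635, 0.1637]
tool_rot: [[-1.0, -0.001, -0.002], [-0.001, 1.0, -0.0], [0.002, -0.0, -1.0]]
force: [-8.9, 0.1, 6.2]
width: 0.0354
```

Request:
{"op": "play_rows", "data": {"increments": [[-0.12,0,0,0,0,0,2]]}}

```text
time_s: 7.97
position: [0.6096, 0.1635, 0.1637]
tool_rot: [[-1.0, -0.001, -0.006], [-0.001, 1.0, -0.001], [0.006, -0.001, -1.0]]
force: [-10.8, -0.5, 7.4]
width: 0.0354
```

Request:
{"op": "play_rows", "data": {"increments": [[-0.12,0,0,0,0,0,2]]}}

```text
time_s: 8.05
position: [0.6095, 0.1635, 0.1638]
tool_rot: [[-1.0, -0.001, -0.009], [-0.001, 1.0, -0.001], [0.009, -0.001, -1.0]]
force: [-7.8, -0.6, 4.9]
width: 0.0355
```

Request:
{"op": "play_rows", "data": {"increments": [[-0.12,0,0,0,0,0,2]]}}

```text
time_s: 8.13
position: [0.6095, 0.1636, 0.1638]
tool_rot: [[-1.0, -0.001, -0.013], [-0.001, 1.0, -0.002], [0.013, -0.002, -1.0]]
force: [-7.9, -0.3, 5.2]
width: 0.0354
```

Request:
{"op": "play_rows", "data": {"increments": [[-0.15,0,0,0,-0.005,0,2]]}}

```text
time_s: 8.22
position: [0.6095, 0.1636, 0.1638]
tool_rot: [[-1.0, -0.002, -0.013], [-0.002, 1.0, -0.002], [0.013, -0.002, -1.0]]
force: [-9.6, -1.0, 6.4]
width: 0.0357
```

Request:
{"op": "play_rows", "data": {"increments": [[-0.15,0,0,0,-0.005,0,2]]}}

```text
time_s: 8.3
position: [0.6095, 0.1635, 0.1638]
tool_rot: [[-1.0, -0.002, -0.012], [-0.002, 1.0, -0.003], [0.012, -0.003, -1.0]]
force: [-9.1, -1.1, 5.8]
width: 0.0355
```

Request:
{"op": "play_rows", "data": {"increments": [[-0.15,0,0,0,-0.005,0,2]]}}

```text
time_s: 8.38
position: [0.6095, 0.1635, 0.1638]
tool_rot: [[-1.0, -0.002, -0.011], [-0.002, 1.0, -0.003], [0.011, -0.003, -1.0]]
force: [-9.7, -0.6, 5.8]
width: 0.0352
```

Request:
{"op": "play_rows", "data": {"increments": [[-0.15,0,0,0,-0.005,0,2]]}}

```text
time_s: 8.47
position: [0.6095, 0.1635, 0.1638]
tool_rot: [[-1.0, -0.002, -0.01], [-0.002, 1.0, -0.004], [0.01, -0.004, -1.0]]
force: [-8.6, -0.5, 4.9]
width: 0.0356
```

Request:
{"op": "play_rows", "data": {"increments": [[-0.15,0,0,0,-0.005,0,2]]}}

```text
time_s: 8.55
position: [0.6095, 0.1635, 0.1638]
tool_rot: [[-1.0, -0.003, -0.009], [-0.003, 1.0, -0.004], [0.009, -0.004, -1.0]]
force: [-8.1, -1.2, 5.0]
width: 0.0356
```

Request:
{"op": "play_rows", "data": {"increments": [[0,0,0,0,0,0,2],[0,0,0,0,0,0,5],[0,0,0,0,0,0,6.5],[0,0,0,0,0,0,6.5],[0,0,0,0,0,0,6.5]]}}

```text
time_s: 8.97
position: [0.6104, 0.1635, 0.1638]
tool_rot: [[-1.0, -0.003, -0.007], [-0.003, 1.0, -0.004], [0.007, -0.004, -1.0]]
force: [0.4, -0.4, 0.6]
width: 0.0654
```

```bash
python3 go.py .398 .3526 .25 7; python3 - <<'E'
from h import *
im=r.snapshot('side'); cv2.imwrite('pics/s2.png',cv2.resize(im[150:330,230:430],(660,594),interpolation=cv2.INTER_CUBIC))
E
```

```text
t 8.97 pos [0.6104 0.1635 0.1638] F [ 0.4307 -0.4109  0.6406] w 0.0654
rot(tool) [-0.0035 -0.0068 -0.1196] | shift cm in cur tool [21.2508 18.934  -8.552 ] | in final tool [18.7791 21.3612 -8.6185]
```

View pics/s2.png

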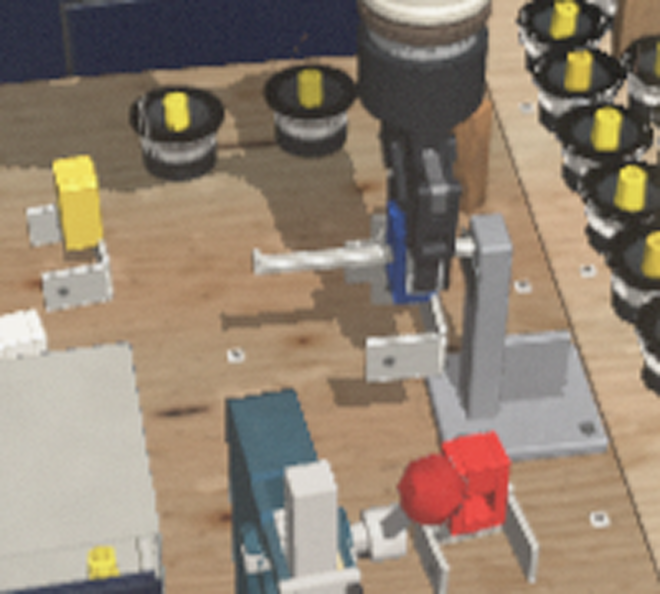

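Request:
{"op": "play_rows", "data": {"increments": [[0,0,-2.5,0,0,0,6.5],[0,0,-3.5,0,0,0,6.5],[0,0,-3.5,-0.003,-0.006,-0.06,8.5],[0,0,0,0,0,-0.06,8.5],[2.3,2.7,0,0,0,0,8.5],[2.3,2.7,0,0,0,0,8.5],[2.3,2.7,0,0,0,0,8.5],[2.3,2.7,0,0,0,0,8.5],[2.3,2.7,0,0,0,0,8.5],[2.3,2.7,0,0,0,0,8.5],[2.3,2.7,2,0,0,0,8.5],[2.3,2.4,3,0,0,0,8.5],[0,0,2,0,0,0,8.5],[0,0,0,0,0,0,8.5]]}}

```text
time_s: 10.18
position: [0.3975, 0.3587, 0.1942]
tool_rot: [[-0.992, -0.123, 0.011], [-0.123, 0.992, 0.005], [-0.011, 0.004, -1.0]]
force: [-0.2, 0.1, -0.3]
width: 0.0847
```

```bash
python3 go.py .398 .3526 .125 7; python3 - <<'E'
from h import *
im=r.snapshot('wrist'); cv2.imwrite('pics/w3.png',im)
im=r.snapshot('side'); cv2.imwrite('pics/s3.png',cv2.resize(im[150:330,230:430],(660,594),interpolation=cv2.INTER_CUBIC))
E
```

```text
t 10.18 pos [0.3975 0.3587 0.1942] F [-0.2137  0.124  -0.3471] w 0.0847
rot(tool) [0.0038 0.0112 0.0013] | shift cm in cur tool [ 0.1009 -0.6358  6.92  ] | in final tool [ 0.0227 -0.6094  6.9231]
```

View pics/w3.png

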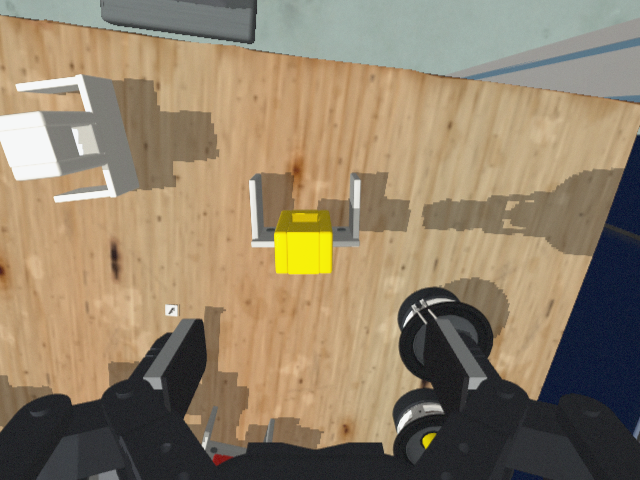

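View pics/s3.png

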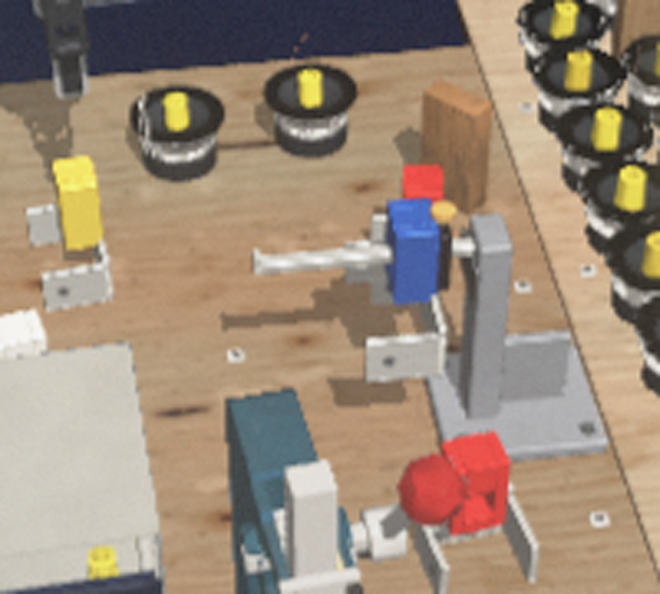

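```bash
python3 - <<'E'
from h import *
P=np.array([0.3975,0.3587,0.1942]);R=np.array([[-0.992,-0.123,0.011],[-0.123,0.992,0.005],[-0.011,0.004,-1.0]])
c=cam('wrist',dict(position=P,tool_rot=R))
T=[onz(c,p,.092) for p in [(275,236),(331,236),(331,273),(275,273)]];print(np.mean(T,0),np.linalg.norm(T[1]-T[0]),np.linalg.norm(T[2]-T[1]))
E
```

```text
[0.39813305 0.35207674 0.092     ] 0.03384182715292262 0.024258354431870546
```

Request:
{"op": "play_rows", "data": {"increments": [[0,-0.65,1.5,0.004,0.011,0.001,8.5],[0,-0.1,3,0,0,0,8.5],[0,0,3,0,0,0,8.5],[0,0,1,0,0,0,8.5],[0,0,0,0,0,0,8.5]]}}

```text
time_s: 10.7
position: [0.412, 0.3503, 0.1171]
tool_rot: [[-0.993, -0.114, 0.019], [-0.114, 0.993, 0.008], [-0.019, 0.006, -1.0]]
force: [-0.5, 0.7, -0.2]
width: 0.0849
```

```bash
python3 go.py .398 .3522 .076 7
```

```text
t 10.7 pos [0.412  0.3503 0.1171] F [-0.476   0.7312 -0.1558] w 0.0849
rot(tool) [ 0.006   0.0195 -0.0082] | shift cm in cur tool [1.4503 0.3242 4.0818] | in final tool [1.3678 0.3606 4.1072]
```

Request:
{"op": "play_rows", "data": {"increments": [[1.4,0.3,0,0.006,0.019,-0.008,8.5],[0,0,0,0,0,0,8.5]]}}

```text
time_s: 10.87
position: [0.3985, 0.3508, 0.1181]
tool_rot: [[-0.993, -0.119, -0.001], [-0.119, 0.993, -0.0], [0.001, -0.0, -1.0]]
force: [-0.6, 0.2, -0.1]
width: 0.0852
```

```bash
python3 go.py .398 .3522 .076 7
```

```text
t 10.87 pos [0.3985 0.3508 0.1181] F [-0.6108  0.2018 -0.0765] w 0.0852
rot(tool) [-0.0004 -0.001  -0.0025] | shift cm in cur tool [0.0321 0.143  4.212 ] | in final tool [0.0359 0.1415 4.212 ]
```

Request:
{"op": "play_rows", "data": {"increments": [[0.05,0.15,1.2,0,0,-0.002,8.5],[0.1,0,1.2,0,0.002,0,8.5],[0.1,0,1.2,0,0.002,0,8.5],[0,0,0.4,0,0,0,8.5],[0,0,0,0,0,0,8.5]]}}

```text
time_s: 11.28
position: [0.3982, 0.354, 0.079]
tool_rot: [[-0.992, -0.123, 0.002], [-0.123, 0.992, 0.003], [-0.003, 0.003, -1.0]]
force: [0.1, 0.2, -0.6]
width: 0.085
```

```bash
python3 go.py .398 .3522 .076 7
```

```text
t 11.28 pos [0.3982 0.354  0.079 ] F [ 0.0983  0.1697 -0.5686] w 0.085
rot(tool) [0.0027 0.0028 0.0008] | shift cm in cur tool [ 0.0386 -0.1784  0.2968] | in final tool [ 0.0377 -0.1776  0.2973]
```

Request:
{"op": "play_rows", "data": {"increments": [[0.03,-0.2,0.35,0.003,0.003,0,8],[0,0,0,0,0,0,6],[0,0,0,0,0,0,4.5],[0,0,0,0,0,0,3],[0,0,0,0,0,0,2],[0,0,0,0,0,0,2],[0,0,0,0,0,0,2]]}}

```text
time_s: 11.87
position: [0.3984, 0.3519, 0.0752]
tool_rot: [[-0.992, -0.123, -0.0], [-0.123, 0.992, -0.001], [0.0, -0.001, -1.0]]
force: [-0.3, -0.0, -2.1]
width: 0.0352
```

```bash
python3 go.py .46 .163 .22 0
```

```text
t 11.87 pos [0.3984 0.3519 0.0752] F [-0.2605 -0.013  -2.0508] w 0.0352
rot(tool) [-0.0007 -0.0003  0.1231] | shift cm in cur tool [ -3.7909 -19.5142 -14.4669] | in final tool [ -6.1618 -18.8913 -14.4781]
```

Request:
{"op": "play_rows", "data": {"increments": [[0,0,-2,0,0,0,2],[0,0,-3.5,0,0,0,2],[0,0,-3.5,0,0,0.062,2],[0,0,-3.5,0,0,0.061,2],[-1,-3.1,-2,0,0,0,2],[-1,-3.1,0,0,0,0,2],[-1,-3.1,0,0,0,0,2],[-1,-3.1,0,0,0,0,2],[-1,-3.1,0,0,0,0,2],[-1,-3.1,0,0,0,0,2],[0,0,0,0,0,0,2],[0,0,0,0,0,0,2]]}}

```text
time_s: 12.87
position: [0.4566, 0.157, 0.2252]
tool_rot: [[-1.0, 0.002, -0.004], [0.002, 1.0, -0.006], [0.004, -0.006, -1.0]]
force: [-0.5, 0.7, -2.3]
width: 0.0353
```

```bash
python3 go.py .46 .163 .172 0
```

```text
t 12.87 pos [0.4566 0.157  0.2252] F [-0.5081  0.7239 -2.263 ] w 0.0353
rot(tool) [-0.0056 -0.0037 -0.0021] | shift cm in cur tool [-0.3609  0.6327  5.312 ] | in final tool [-0.3425  0.6024  5.3168]
```

Request:
{"op": "play_rows", "data": {"increments": [[-0.2,0.6,1.3,-0.006,-0.004,-0.002,2],[0,0,1.3,0,0,0,2],[0,0,1.3,0,0,0,2],[0,0,1.0,0,0,0,2],[0,0,0,0,0,0,2]]}}

```text
time_s: 13.28
position: [0.4577, 0.1654, 0.1741]
tool_rot: [[-1.0, -0.001, 0.001], [-0.001, 1.0, 0.002], [-0.001, 0.002, -1.0]]
force: [-0.6, 0.3, -2.5]
width: 0.0351
```

```bash
python3 go.py .47 .163 .172 0;  python3 - <<'E'
from h import *
im=r.snapshot('wrist'); cv2.imwrite('pics/w4.png',cv2.resize(im[190:430,180:460],(700,600),interpolation=cv2.INTER_CUBIC))
E
```

```text
t 13.28 pos [0.4577 0.1654 0.1741] F [-0.5715  0.3143 -2.4534] w 0.0351
rot(tool) [0.0016 0.0007 0.001 ] | shift cm in cur tool [-1.2272 -0.2456  0.2146] | in final tool [-1.2276 -0.244   0.2141]
```

View pics/w4.png

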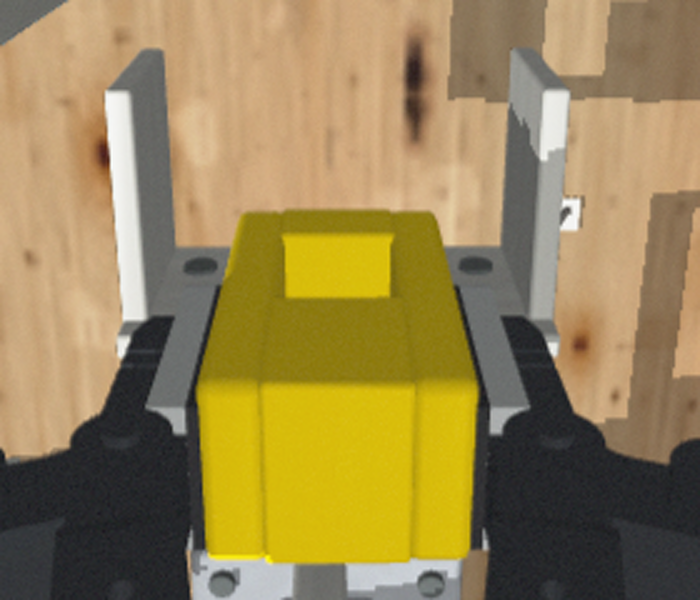

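Request:
{"op": "play_rows", "data": {"increments": [[-0.3,-0.3,0.25,0.002,0,0.001,2],[-0.5,0,0.1,0,0,0,2],[0,0,0,0,0,0,2]]}}

```text
time_s: 13.58
position: [0.4674, 0.1633, 0.1728]
tool_rot: [[-1.0, -0.002, 0.004], [-0.002, 1.0, -0.0], [-0.004, -0.0, -1.0]]
force: [0.2, 0.4, -1.7]
width: 0.0353
```

```bash
python3 go.py .52 .163 .172 0
```

```text
t 13.58 pos [0.4674 0.1633 0.1728] F [ 0.1785  0.3802 -1.7479] w 0.0353
rot(tool) [-0.0002  0.0041  0.0018] | shift cm in cur tool [-5.2623 -0.043   0.1017] | in final tool [-5.2628 -0.0336  0.08  ]
```

Request:
{"op": "play_rows", "data": {"increments": [[-1.2,0,0.05,0,0.004,0.002,2],[-1.2,0,0.05,0,0,0,2],[-1.2,0,0,0,0,0,2],[-1.2,0,0,0,0,0,2],[0,0,0,0,0,0,2]]}}

```text
time_s: 14.0
position: [0.5198, 0.1636, 0.1749]
tool_rot: [[-1.0, 0.0, 0.005], [0.0, 1.0, 0.0], [-0.005, 0.0, -1.0]]
force: [0.5, -0.0, -2.3]
width: 0.0352
```

```bash
python3 go.py .545 .163 .172 0
```

```text
t 14.0 pos [0.5198 0.1636 0.1749] F [ 0.5219 -0.0191 -2.3192] w 0.0352
rot(tool) [ 0.0003  0.0052 -0.0005] | shift cm in cur tool [-2.5155 -0.0571  0.3028] | in final tool [-2.5171 -0.0581  0.2896]
```

Request:
{"op": "play_rows", "data": {"increments": [[0,-0.05,0.3,0,0.005,0,2],[-1.2,0,0.05,0,0,0,2],[-1.2,0,0,0,0,0,2],[0,0,0.2,0,0,0,2],[0,0,0.25,0,0,0,2]]}}

```text
time_s: 14.42
position: [0.5437, 0.1632, 0.1675]
tool_rot: [[-1.0, 0.0, -0.001], [0.0, 1.0, 0.0], [0.001, 0.0, -1.0]]
force: [-0.1, -0.1, -3.2]
width: 0.0357
```

```bash
python3 go.py .5815 .163 .162 0
```

```text
t 14.42 pos [0.5437 0.1632 0.1675] F [-0.1056 -0.0772 -3.202 ] w 0.0357
rot(tool) [ 0.0005 -0.0005 -0.0003] | shift cm in cur tool [-3.7774 -0.0174  0.5479] | in final tool [-3.7771 -0.0183  0.5499]
```

Request:
{"op": "play_rows", "data": {"increments": [[0,0,0.25,0,0,0,2],[0,0,0.25,0,0,0,2],[0,0,0.15,0,0,0,2],[0,0,0.05,0,0,0,2]]}}

```text
time_s: 14.75
position: [0.5423, 0.1634, 0.1621]
tool_rot: [[-1.0, -0.0, 0.0], [-0.0, 1.0, 0.0], [-0.0, 0.0, -1.0]]
force: [-0.0, -0.3, -2.6]
width: 0.0351
```

```bash
python3 go.py .5815 .163 .162 0
```

```text
t 14.75 pos [0.5423 0.1634 0.1621] F [-0.0393 -0.3377 -2.5557] w 0.0351
rot(tool) [0.0001 0.     0.0004] | shift cm in cur tool [-3.9216 -0.0379  0.0101] | in final tool [-3.9216 -0.0362  0.0099]
```

Not yet resting; lower a bit more.

Request:
{"op": "play_rows", "data": {"increments": [[0,0,0.15,0,0,0,2]]}}

```text
time_s: 14.83
position: [0.5423, 0.1634, 0.1619]
tool_rot: [[-1.0, -0.001, 0.001], [-0.001, 1.0, -0.0], [-0.001, -0.0, -1.0]]
force: [-3.6, -1.3, 11.1]
width: 0.0357
```

Request:
{"op": "play_rows", "data": {"increments": [[0,0,0.12,0,0,0,2]]}}

```text
time_s: 14.92
position: [0.5423, 0.1634, 0.162]
tool_rot: [[-1.0, -0.001, 0.002], [-0.001, 1.0, -0.0], [-0.002, -0.0, -1.0]]
force: [-1.9, -1.1, 5.9]
width: 0.0358
```

Request:
{"op": "play_rows", "data": {"increments": [[-0.5,0,0,0,0,0,2],[-0.5,0,0,0,0,0,2],[-0.5,0,0,0,0,0,2],[-0.5,0,0,0,0,0,2],[-0.5,0,0,0,0,0,2],[-0.2,0,0,0,0,0,2]]}}

```text
time_s: 15.42
position: [0.5696, 0.1639, 0.162]
tool_rot: [[-1.0, -0.002, -0.001], [-0.002, 1.0, -0.0], [0.001, -0.0, -1.0]]
force: [-1.0, -0.6, 2.6]
width: 0.0356
```

```bash
python3 go.py .5815 .163 .162 0
```

```text
t 15.42 pos [0.5696 0.1639 0.162 ] F [-0.9614 -0.6125  2.5707] w 0.0356
rot(tool) [-0.0002 -0.0006  0.0017] | shift cm in cur tool [-1.1853 -0.0898 -0.0051] | in final tool [-1.1854 -0.0879 -0.0044]
```

Request:
{"op": "play_rows", "data": {"increments": [[-0.2,-0.05,0,0,0,0.001,2],[-0.2,0,0,0,0,0,2],[-0.2,0,0,0,0,0,2]]}}

```text
time_s: 15.67
position: [0.5765, 0.1634, 0.162]
tool_rot: [[-1.0, -0.001, -0.001], [-0.001, 1.0, -0.0], [0.001, -0.0, -1.0]]
force: [-2.0, -0.6, 2.5]
width: 0.0354
```

Request:
{"op": "play_rows", "data": {"increments": [[-0.15,0,0,0,0,0,2],[-0.12,0,0,0,0,0,2]]}}

```text
time_s: 15.83
position: [0.5796, 0.1634, 0.162]
tool_rot: [[-1.0, -0.001, -0.001], [-0.001, 1.0, -0.0], [0.001, -0.0, -1.0]]
force: [-2.2, 0.8, 2.4]
width: 0.0355
```

Request:
{"op": "play_rows", "data": {"increments": [[-0.12,0,0,0,0,0,2]]}}

```text
time_s: 15.92
position: [0.5808, 0.1634, 0.162]
tool_rot: [[-1.0, -0.001, -0.001], [-0.001, 1.0, -0.0], [0.001, -0.0, -1.0]]
force: [-2.4, -0.6, 1.2]
width: 0.0354
```

Request:
{"op": "play_rows", "data": {"increments": [[-0.12,0,0,0,0,0,2]]}}

```text
time_s: 16.0
position: [0.5821, 0.1634, 0.162]
tool_rot: [[-1.0, -0.001, -0.001], [-0.001, 1.0, -0.0], [0.001, -0.0, -1.0]]
force: [-1.9, -0.0, 2.3]
width: 0.0353
```

Request:
{"op": "play_rows", "data": {"increments": [[-0.12,0,0,0,0,0,2]]}}

```text
time_s: 16.08
position: [0.5827, 0.1634, 0.162]
tool_rot: [[-1.0, -0.001, -0.004], [-0.001, 1.0, -0.0], [0.004, -0.0, -1.0]]
force: [-8.5, -0.3, 6.1]
width: 0.0354
```

Request:
{"op": "play_rows", "data": {"increments": [[-0.12,0,0,0,0,0,2]]}}

```text
time_s: 16.17
position: [0.5826, 0.1634, 0.162]
tool_rot: [[-1.0, -0.001, -0.007], [-0.001, 1.0, -0.001], [0.007, -0.001, -1.0]]
force: [-10.0, -2.2, 7.5]
width: 0.0356
```

Request:
{"op": "play_rows", "data": {"increments": [[-0.12,0,0,0,-0.003,0,2]]}}

```text
time_s: 16.25
position: [0.5827, 0.1634, 0.162]
tool_rot: [[-1.0, -0.001, -0.008], [-0.001, 1.0, -0.001], [0.008, -0.001, -1.0]]
force: [-9.4, -0.9, 5.8]
width: 0.0354
```

Request:
{"op": "play_rows", "data": {"increments": [[-0.13,0,0,0,-0.005,0,2]]}}

```text
time_s: 16.33
position: [0.5827, 0.1634, 0.162]
tool_rot: [[-1.0, -0.001, -0.007], [-0.001, 1.0, -0.001], [0.007, -0.001, -1.0]]
force: [-9.0, -1.0, 6.6]
width: 0.0358
```

Request:
{"op": "play_rows", "data": {"increments": [[-0.15,0,0,0,-0.005,0,2],[-0.15,0,0,0,-0.005,0,2]]}}

```text
time_s: 16.5
position: [0.5827, 0.1634, 0.162]
tool_rot: [[-1.0, -0.001, -0.005], [-0.001, 1.0, -0.002], [0.005, -0.002, -1.0]]
force: [-7.9, -1.3, 7.3]
width: 0.0354
```

Request:
{"op": "play_rows", "data": {"increments": [[-0.15,0,0,0,-0.005,0,2],[-0.15,0,0,0,-0.005,0,2]]}}

```text
time_s: 16.67
position: [0.5826, 0.1634, 0.1619]
tool_rot: [[-1.0, -0.001, -0.003], [-0.001, 1.0, -0.003], [0.003, -0.003, -1.0]]
force: [-8.5, -0.6, 7.4]
width: 0.035
```

Request:
{"op": "play_rows", "data": {"increments": [[0,0,0,0,0,0,2],[0,0,0,0,0,0,5],[0,0,0,0,0,0,6.5],[0,0,0,0,0,0,6.5],[0,0,0,0,0,0,6.5]]}}

```text
time_s: 17.08
position: [0.5837, 0.1633, 0.1617]
tool_rot: [[-1.0, -0.001, 0.0], [-0.001, 1.0, -0.003], [-0.0, -0.003, -1.0]]
force: [-0.1, 0.7, -0.1]
width: 0.065
```

```bash
python3 go.py .62 .275 .28 -8.7
```

```text
t 17.08 pos [0.5837 0.1633 0.1617] F [-0.1347  0.6546 -0.1414] w 0.065
rot(tool) [-0.003   0.0005  0.153 ] | shift cm in cur tool [ -3.6432  11.1291 -11.8672] | in final tool [ -1.8962  11.5896 -11.834 ]
```

The sensor read 8–10 N during the press, but bar friction takes part of that. I'll re-grip and lean on the yellow a little harder, still below the stop's slip limit.

Request:
{"op": "play_rows", "data": {"increments": [[0,0,0,0,0,0,4],[0,0,0,0,0,0,2],[0,0,0,0,0,0,2],[0,0,0,0,0,0,2],[0,0,0,0,0,0,2]]}}

```text
time_s: 17.5
position: [0.5841, 0.1633, 0.1617]
tool_rot: [[-1.0, -0.001, 0.001], [-0.001, 1.0, -0.003], [-0.001, -0.003, -1.0]]
force: [-0.7, 0.3, 0.8]
width: 0.0351
```

Request:
{"op": "play_rows", "data": {"increments": [[-0.12,0,0,0,0,0,2]]}}

```text
time_s: 17.58
position: [0.5842, 0.1632, 0.1616]
tool_rot: [[-1.0, -0.001, -0.002], [-0.001, 1.0, -0.003], [0.002, -0.003, -1.0]]
force: [-9.0, -0.9, 7.1]
width: 0.0354
```

Request:
{"op": "play_rows", "data": {"increments": [[-0.15,0,-0.03,0,0,0,2]]}}

```text
time_s: 17.67
position: [0.5842, 0.1632, 0.1617]
tool_rot: [[-1.0, -0.001, -0.007], [-0.001, 1.0, -0.004], [0.007, -0.004, -1.0]]
force: [-8.2, 0.1, 3.7]
width: 0.0356
```

Request:
{"op": "play_rows", "data": {"increments": [[-0.15,0,-0.03,0,-0.003,0,2]]}}

```text
time_s: 17.75
position: [0.5842, 0.1633, 0.1617]
tool_rot: [[-1.0, -0.001, -0.008], [-0.001, 1.0, -0.004], [0.008, -0.004, -1.0]]
force: [-7.5, -1.1, 4.1]
width: 0.0352
```

Request:
{"op": "play_rows", "data": {"increments": [[-0.2,0,-0.03,0,-0.005,0,2]]}}

```text
time_s: 17.83
position: [0.5842, 0.1633, 0.1617]
tool_rot: [[-1.0, -0.001, -0.009], [-0.001, 1.0, -0.005], [0.009, -0.005, -1.0]]
force: [-11.2, -0.8, 7.0]
width: 0.0355
```

Request:
{"op": "play_rows", "data": {"increments": [[-0.22,0,-0.03,0,-0.005,0,2]]}}

```text
time_s: 17.92
position: [0.5842, 0.1633, 0.1617]
tool_rot: [[-1.0, -0.001, -0.01], [-0.001, 1.0, -0.005], [0.01, -0.005, -1.0]]
force: [-11.5, -1.6, 6.8]
width: 0.0355
```

Request:
{"op": "play_rows", "data": {"increments": [[-0.22,0,-0.03,0,-0.005,0,2]]}}

```text
time_s: 18.0
position: [0.5842, 0.1633, 0.1617]
tool_rot: [[-1.0, -0.002, -0.011], [-0.002, 1.0, -0.006], [0.011, -0.006, -1.0]]
force: [-10.4, -0.7, 5.6]
width: 0.0354
```

Request:
{"op": "play_rows", "data": {"increments": [[-0.22,0,-0.03,0,-0.005,0,2]]}}

```text
time_s: 18.08
position: [0.5842, 0.1633, 0.1617]
tool_rot: [[-1.0, -0.002, -0.012], [-0.002, 1.0, -0.006], [0.012, -0.006, -1.0]]
force: [-9.9, -1.7, 6.2]
width: 0.0353
```

Request:
{"op": "play_rows", "data": {"increments": [[-0.22,0,-0.03,0,-0.005,0,2]]}}

```text
time_s: 18.17
position: [0.5842, 0.1633, 0.1617]
tool_rot: [[-1.0, -0.002, -0.013], [-0.002, 1.0, -0.007], [0.013, -0.007, -1.0]]
force: [-9.5, -1.1, 6.7]
width: 0.0351
```

Request:
{"op": "play_rows", "data": {"increments": [[0,0,0,0,0,0,2],[0,0,0,0,0.008,0,5],[0,0,0,0,0,0,6.5],[0,0,0,0,0,0,6.5],[0,0,0,0,0,0,6.5],[0,0,-2,0,0,0,6.5],[0,0,-3.5,0,0,0,7],[0,0,-3.5,0,0,0.05,8.5],[0,0,-2,0,0,0.05,8.5],[-0.6,3.2,0,0,0,0.05,8.5],[-0.6,3.2,0,0,0,0,8.5],[-0.6,3.2,0,0,0,0,8.5],[0,3,0,0,0,0,8.5],[0,0,0,0,0,0,8.5],[0,0,0,0,0,0,8.5]]}}

```text
time_s: 19.42
position: [0.6254, 0.2902, 0.2749]
tool_rot: [[-0.987, 0.159, -0.019], [0.159, 0.987, -0.006], [0.018, -0.009, -1.0]]
force: [0.2, -0.7, 0.5]
width: 0.0856
```

```bash
python3 go.py .6436 .3 .28 -8.7;  python3 - <<'E'
from h import *
import pickle
s=r.read_state(); pickle.dump((s['position'],s['tool_rot']),open('w5.pkl','wb'))
im=r.snapshot('wrist'); cv2.imwrite('pics/w5.png',im)
im=r.snapshot('side'); cv2.imwrite('pics/s5.png',cv2.resize(im[150:330,230:430],(660,594),interpolation=cv2.INTER_CUBIC))
E
```

```text
t 19.42 pos [0.6254 0.2902 0.2749] F [ 0.2335 -0.6919  0.5368] w 0.0856
rot(tool) [-0.0085 -0.0176 -0.0082] | shift cm in cur tool [-1.6273  1.2516 -0.55  ] | in final tool [-1.6469  1.2427 -0.5105]
```

View pics/w5.png

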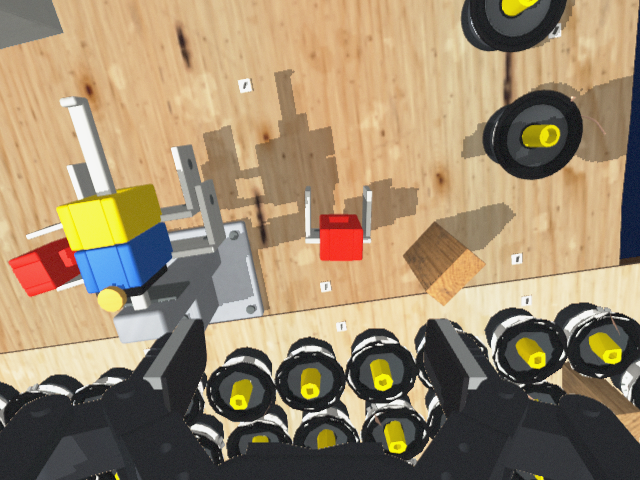

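View pics/s5.png

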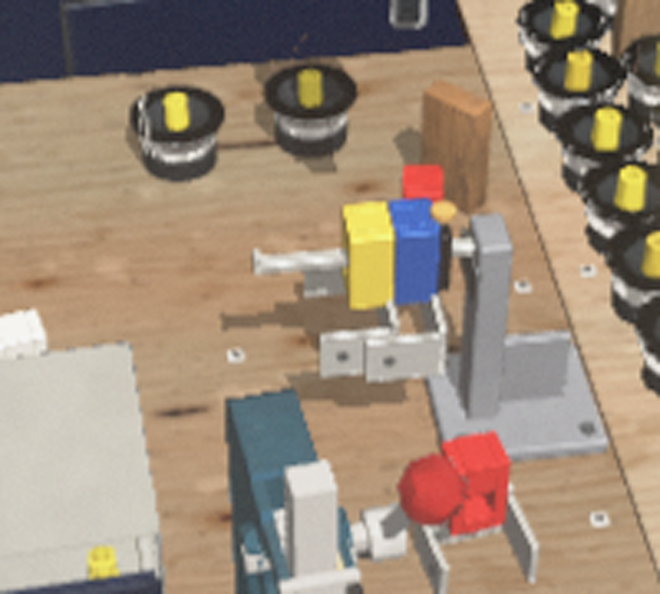

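```bash
python3 - <<'E'
from h import *
im=cv2.imread('pics/w5.png')
cv2.imwrite('pics/w5r.png',cv2.resize(im[180:270,290:390],(667,600),interpolation=cv2.INTER_CUBIC))
E
```

```text
(no output)
```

View pics/w5r.png

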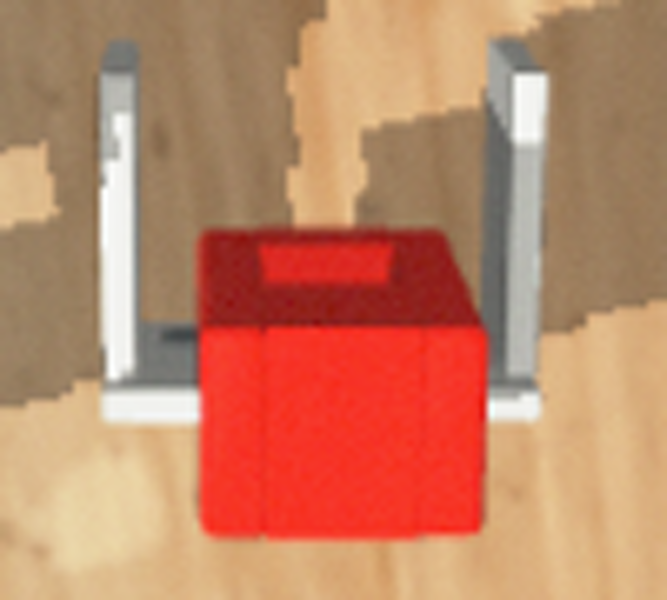

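```bash
python3 - <<'E'
from h import *
import pickle
np.set_printoptions(precision=4,suppress=True)
P,R=pickle.load(open('w5.pkl','rb')); c=cam('wrist',dict(position=P,tool_rot=R))
q=lambda x,y:(290+x/6.667,180+y/6.667)
T=np.array([onz(c,q(*p),.092) for p in [(200,326),(486,326),(484,535),(202,537)]])
C=[onz(c,q(*p),.034) for p in [(542,420),(102,421)]]
yw=lambda e:np.degrees(np.arctan2(-e[0],e[1]))
print(T.mean(0),yw(T[1]-T[0]),yw(T[2]-T[3]),yw(C[0]-C[1]),np.linalg.norm(C[0]-C[1]),(C[0]+C[1])/2)
E
python3 go.py .642 .304 .15 -8.8
```

```text
[0.644  0.3083 0.092 ] -9.053103492495428 -8.579660493664946 -8.898149401444753 0.06508061161578745 [0.66   0.3063 0.034 ]
t 19.52 pos [0.6251 0.2893 0.2748] F [ 0.0707 -0.2256 -0.1698] w 0.0847
rot(tool) [-0.0085 -0.0184 -0.0076] | shift cm in cur tool [-1.6648  1.8307 12.4398] | in final tool [-1.4492  1.7136 12.4834]
```

```bash
python3 - <<'E'
from h import *
im=cv2.imread('pics/w5.png')
cv2.imwrite('pics/w5k.png',cv2.resize(im[200:320,370:510],(700,600),interpolation=cv2.INTER_CUBIC))
E
```

```text
(no output)
```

View pics/w5k.png

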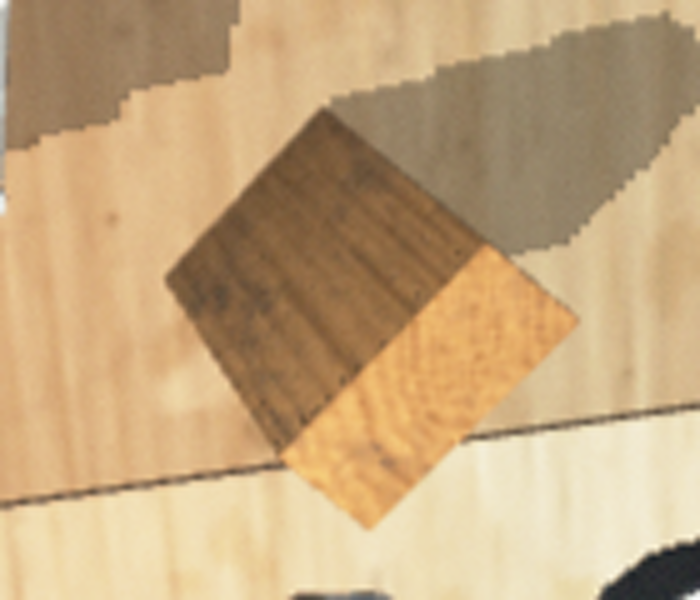

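```bash
python3 - <<'E'
from h import *
import pickle
np.set_printoptions(precision=4,suppress=True)
P,R=pickle.load(open('w5.pkl','rb')); c=cam('wrist',dict(position=P,tool_rot=R))
q=lambda x,y:(370+x/5,200+y/5)
a=np.radians(-8.9);X=np.array([np.cos(a),np.sin(a)]);Y=np.array([-np.sin(a),np.cos(a)])
for p,z in [((165,275),0),((325,108),0),((283,455),.096),((485,245),.096),((370,530),.096)]:
    w=onz(c,q(*p),z); d=w[:2]-[.6445,.308]; print(w,'in bracket frame',d@X,d@Y)
E
```

```text
[0.695  0.3742 0.    ] in bracket frame 0.039686546515899486 0.07320770142139943
[0.6631 0.411  0.    ] in bracket frame 0.0024292884074255997 0.10463282795459165
[0.6947 0.3739 0.096 ] in bracket frame 0.03938327449065574 0.07292074094204067
[0.6624 0.4093 0.096 ] in bracket frame 0.0019798587672978357 0.1028689553504263
[0.7111 0.3877 0.096 ] in bracket frame 0.05343174687608343 0.08899308579907517
```

Request:
{"op": "play_rows", "data": {"increments": [[-0.8,1.1,1.5,-0.008,-0.018,-0.008,7],[-0.8,1.1,2.5,0,0,0,7],[0,0,2.5,0,0,0,7],[0,0,2.5,0,0,0,7],[0,0,2.5,0,0,0,7],[0,0,1.5,0,0,0,7],[0,0,0,0,0,0,7]]}}

```text
time_s: 20.1
position: [0.6476, 0.3003, 0.1436]
tool_rot: [[-0.987, 0.162, 0.007], [0.162, 0.987, -0.001], [-0.007, 0.0, -1.0]]
force: [-1.0, -1.2, -1.4]
width: 0.0694
```

```bash
python3 go.py .6445 .308 .076 -8.9
```

```text
t 20.1 pos [0.6476 0.3003 0.1436] F [-1.0311 -1.2493 -1.44  ] w 0.0694
rot(tool) [ 0.0001  0.0067 -0.0069] | shift cm in cur tool [0.473  0.7117 6.7565] | in final tool [0.4228 0.7156 6.7594]
```

Request:
{"op": "play_rows", "data": {"increments": [[0.45,0.75,0.5,0,0.007,-0.007,7],[0.05,0,1.2,0,0.001,0,7],[0.05,0,1.2,0,0.001,0,7],[0.05,0,1.0,0,0.001,0,7],[0,0,0.8,0,0,0,7],[0,0,0,0,0,0,7]]}}

```text
time_s: 20.6
position: [0.6443, 0.3073, 0.0964]
tool_rot: [[-0.988, 0.157, 0.0], [0.157, 0.988, 0.002], [-0.0, 0.002, -1.0]]
force: [-0.8, -0.5, -0.6]
width: 0.07
```

```bash
python3 go.py .6445 .308 .076 -8.9
```

```text
t 20.6 pos [0.6443 0.3073 0.0964] F [-0.8371 -0.5253 -0.5521] w 0.07
rot(tool) [ 0.0018  0.0002 -0.0022] | shift cm in cur tool [-0.0058  0.0688  2.0419] | in final tool [-0.0064  0.0725  2.0417]
```

Request:
{"op": "play_rows", "data": {"increments": [[0,0.05,0.9,0.001,0,-0.002,7],[0,0,0.8,0,0,0,7],[0,0,0.3,0,0,0,7],[0,0,0,0,0,0,7]]}}

```text
time_s: 20.93
position: [0.645, 0.3081, 0.0749]
tool_rot: [[-0.988, 0.155, 0.002], [0.155, 0.988, 0.001], [-0.001, 0.001, -1.0]]
force: [-0.6, 0.7, -0.2]
width: 0.0701
```

```bash
python3 go.py .6445 .308 .076 -8.9
```

```text
t 20.93 pos [0.645  0.3081 0.0749] F [-0.6332  0.7094 -0.1758] w 0.0701
rot(tool) [0.0012 0.0014 0.0002] | shift cm in cur tool [ 0.0451 -0.0125 -0.106 ] | in final tool [ 0.0453 -0.0126 -0.1059]
```

Request:
{"op": "play_rows", "data": {"increments": [[0.03,0,-0.05,0.001,0.001,0,6],[0,0,0,0,0,0,4.5],[0,0,0,0,0,0,3],[0,0,0,0,0,0,2],[0,0,0,0,0,0,2],[0,0,0,0,0,0,2]]}}

```text
time_s: 21.43
position: [0.6453, 0.3083, 0.0764]
tool_rot: [[-0.988, 0.155, 0.002], [0.155, 0.988, 0.0], [-0.002, 0.001, -1.0]]
force: [-0.5, -0.2, -1.1]
width: 0.0351
```

```bash
python3 go.py .455 .163 .28 0
```

```text
t 21.43 pos [0.6453 0.3083 0.0764] F [-0.4733 -0.1627 -1.0949] w 0.0351
rot(tool) [ 0.0006  0.0018 -0.1551] | shift cm in cur tool [ 16.5172 -17.2825 -20.3966] | in final tool [ 19.027  -14.531  -20.3555]
```

Request:
{"op": "play_rows", "data": {"increments": [[0,0,-2,0,0,0,2],[0,0,-3.5,0,0,0,2],[0,0,-3.5,0,0,0,2],[0,0,-3.5,0,0,-0.08,2],[0,0,-3.5,0,0,-0.075,2],[0,0,-3.5,0,0,0,2],[2.7,-1.6,0,0,0,0,2],[2.7,-1.6,0,0,0,0,2],[2.7,-1.6,0,0,0,0,2],[2.7,-1.6,0,0,0,0,2],[2.7,-2.4,0,0,0,0,2],[2.7,-2.4,0,0,0,0,2],[2.7,-2.8,0,0,0,0,2],[0,0,0,0,0,0,2],[0,0,0,0,0,0,2]]}}

```text
time_s: 22.68
position: [0.4473, 0.1618, 0.2772]
tool_rot: [[-1.0, -0.009, 0.002], [-0.009, 1.0, -0.0], [-0.002, -0.0, -1.0]]
force: [0.6, 0.1, -0.2]
width: 0.0352
```

```bash
python3 go.py .46 .163 .1735 0
```

```text
t 22.68 pos [0.4473 0.1618 0.2772] F [ 0.6251  0.0929 -0.2331] w 0.0352
rot(tool) [-0.0002  0.0017  0.0094] | shift cm in cur tool [-1.2533  0.1135 10.3733] | in final tool [-1.2694  0.1238 10.3713]
```

Request:
{"op": "play_rows", "data": {"increments": [[0,0.1,2,0,0.002,0.009,2],[0,0,2,0,0,0,2],[0,0,2,0,0,0,2],[0,0,2,0,0,0,2],[0,0,1.5,0,0,0,2],[0,0,0.4,0,0,0,2],[0,0,0,0,0,0,2]]}}

```text
time_s: 23.27
position: [0.4534, 0.1652, 0.1785]
tool_rot: [[-1.0, -0.001, 0.01], [-0.001, 1.0, 0.002], [-0.01, 0.002, -1.0]]
force: [-0.4, -0.2, -0.9]
width: 0.0354
```

```bash
python3 go.py .47 .163 .1735 0;  python3 - <<'E'
from h import *
im=r.snapshot('wrist'); cv2.imwrite('pics/w6.png',cv2.resize(im[190:430,180:460],(700,600),interpolation=cv2.INTER_CUBIC))
E
```

```text
t 23.27 pos [0.4534 0.1652 0.1785] F [-0.4359 -0.2273 -0.8866] w 0.0354
rot(tool) [0.0018 0.0101 0.0009] | shift cm in cur tool [-1.6569 -0.2256  0.5146] | in final tool [-1.6622 -0.2232  0.4983]
```

View pics/w6.png

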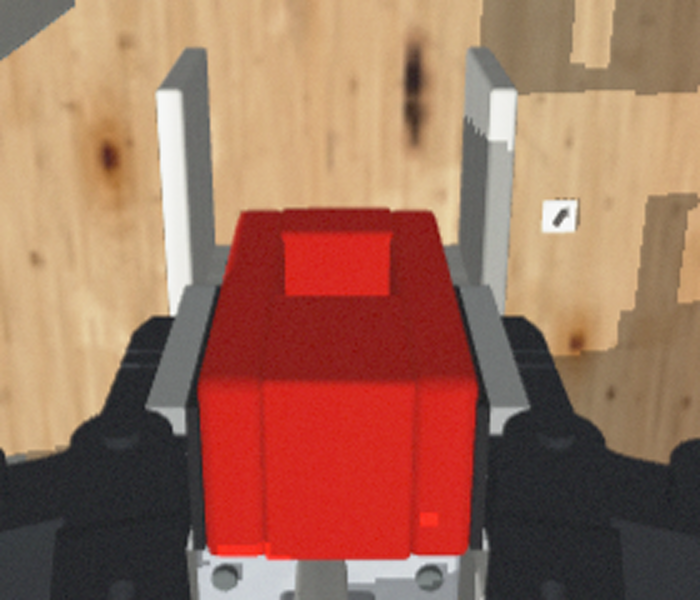

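Request:
{"op": "play_rows", "data": {"increments": [[-0.3,-0.25,0.5,0.002,0.01,0.001,2],[-0.8,0,0.1,0,0,0,2],[0,0,0,0,0,0,2]]}}

```text
time_s: 23.57
position: [0.4681, 0.1632, 0.1757]
tool_rot: [[-1.0, -0.001, 0.006], [-0.001, 1.0, 0.0], [-0.006, 0.0, -1.0]]
force: [0.4, -0.6, 0.1]
width: 0.0352
```

```bash
python3 go.py .52 .163 .1735 0
```

```text
t 23.57 pos [0.4681 0.1632 0.1757] F [ 0.443  -0.6203  0.0669] w 0.0352
rot(tool) [0.0002 0.0056 0.0006] | shift cm in cur tool [-5.1877 -0.0222  0.25  ] | in final tool [-5.189  -0.0191  0.2212]
```

Request:
{"op": "play_rows", "data": {"increments": [[0,0,0.2,0,0.006,0,2],[-1,0,0.1,0,0,0,2],[-1,0,0.05,0,0,0,2]]}}

```text
time_s: 23.82
position: [0.4896, 0.1634, 0.1738]
tool_rot: [[-1.0, -0.001, 0.001], [-0.001, 1.0, 0.001], [-0.001, 0.001, -1.0]]
force: [-0.1, 0.9, -1.5]
width: 0.035
```

```bash
python3 go.py .52 .163 .1735 0
```

```text
t 23.82 pos [0.4896 0.1634 0.1738] F [-0.0588  0.8952 -1.5072] w 0.035
rot(tool) [0.0006 0.001  0.0006] | shift cm in cur tool [-3.0434 -0.0389  0.0281] | in final tool [-3.0435 -0.037   0.025 ]
```

Request:
{"op": "play_rows", "data": {"increments": [[-1,0,0.05,0,0,0,2],[-1,0,0.05,0,0,0,2],[-1,0,0.05,0,0,0,2],[-1,0,0.05,0,0,0,2],[0,0,0,0,0,0,2]]}}

```text
time_s: 24.23
position: [0.5347, 0.1632, 0.1739]
tool_rot: [[-1.0, 0.0, 0.005], [0.0, 1.0, 0.001], [-0.005, 0.001, -1.0]]
force: [0.2, -0.3, -0.3]
width: 0.0355
```

```bash
python3 go.py .534 .163 .163 0
```

```text
t 24.23 pos [0.5347 0.1632 0.1739] F [ 0.2275 -0.283  -0.3015] w 0.0355
rot(tool) [ 0.0011  0.0051 -0.0001] | shift cm in cur tool [ 0.0725 -0.0251  1.0862] | in final tool [ 0.067  -0.0239  1.0866]
```

Request:
{"op": "play_rows", "data": {"increments": [[0,0,0.3,0.001,0.005,0,2],[0,0,0.3,0,0,0,2],[0,0,0.25,0,0,0,2],[0,0,0.1,0,0,0,2]]}}

```text
time_s: 24.57
position: [0.5342, 0.1633, 0.1641]
tool_rot: [[-1.0, 0.0, -0.001], [0.0, 1.0, 0.0], [0.001, 0.0, -1.0]]
force: [-0.4, -0.6, -0.9]
width: 0.0355
```

Request:
{"op": "play_rows", "data": {"increments": [[0,0,0.12,0,0,0,2]]}}

```text
time_s: 24.65
position: [0.5338, 0.1634, 0.1627]
tool_rot: [[-1.0, 0.0, -0.001], [0.0, 1.0, 0.0], [0.001, 0.0, -1.0]]
force: [-0.0, -0.4, 18.8]
width: 0.0354
```

Request:
{"op": "play_rows", "data": {"increments": [[0,0,0.1,0,0,0,2]]}}

```text
time_s: 24.73
position: [0.5338, 0.1634, 0.1628]
tool_rot: [[-1.0, -0.0, -0.0], [-0.0, 1.0, -0.0], [0.0, -0.0, -1.0]]
force: [-4.3, -0.8, 11.7]
width: 0.0354
```

```bash
python3 go.py .5555 .163 .163 0
```

```text
t 24.73 pos [0.5338 0.1634 0.1628] F [-4.3362 -0.7729 11.7139] w 0.0354
rot(tool) [-0.0002 -0.0004  0.0002] | shift cm in cur tool [-2.1692 -0.0356 -0.0254] | in final tool [-2.1692 -0.0351 -0.0246]
```

Request:
{"op": "play_rows", "data": {"increments": [[-0.4,0,-0.02,0,0,0,2],[-0.4,0,0,0,0,0,2]]}}

```text
time_s: 24.9
position: [0.5414, 0.1636, 0.1635]
tool_rot: [[-1.0, -0.001, -0.0], [-0.001, 1.0, -0.0], [0.0, -0.0, -1.0]]
force: [0.6, 0.6, -1.8]
width: 0.0352
```

Request:
{"op": "play_rows", "data": {"increments": [[-0.4,0,0,0,0,0,2],[-0.3,0,0,0,0,0,2]]}}

```text
time_s: 25.07
position: [0.549, 0.1636, 0.1634]
tool_rot: [[-1.0, -0.001, -0.0], [-0.001, 1.0, -0.0], [0.0, -0.0, -1.0]]
force: [-0.3, 1.1, -1.7]
width: 0.0355
```

```bash
python3 go.py .5555 .163 .163 0
```

```text
t 25.07 pos [0.549  0.1636 0.1634] F [-0.2587  1.0649 -1.6534] w 0.0355
rot(tool) [-0.0002 -0.      0.0007] | shift cm in cur tool [-0.6486 -0.0626  0.035 ] | in final tool [-0.6486 -0.0621  0.035 ]
```

Request:
{"op": "play_rows", "data": {"increments": [[0,-0.03,0.08,0,0,0,2]]}}

```text
time_s: 25.15
position: [0.5498, 0.1633, 0.1628]
tool_rot: [[-1.0, -0.001, 0.001], [-0.001, 1.0, 0.0], [-0.001, 0.0, -1.0]]
force: [-4.6, 1.6, 8.6]
width: 0.0359
```

Request:
{"op": "play_rows", "data": {"increments": [[-0.2,0,0,0,0,0,2],[-0.15,0,0,0,0,0,2]]}}

```text
time_s: 25.32
position: [0.5535, 0.1634, 0.1628]
tool_rot: [[-1.0, -0.001, 0.0], [-0.001, 1.0, 0.0], [-0.0, 0.0, -1.0]]
force: [-0.6, 0.5, 0.3]
width: 0.0351
```

Request:
{"op": "play_rows", "data": {"increments": [[-0.12,0,0,0,0,0,2]]}}

```text
time_s: 25.4
position: [0.5545, 0.1634, 0.1628]
tool_rot: [[-1.0, -0.001, -0.001], [-0.001, 1.0, 0.0], [0.001, 0.0, -1.0]]
force: [-4.6, 0.2, 1.9]
width: 0.0354
```

Request:
{"op": "play_rows", "data": {"increments": [[-0.12,0,0,0,0,0,2]]}}

```text
time_s: 25.48
position: [0.5546, 0.1634, 0.1628]
tool_rot: [[-1.0, -0.001, -0.005], [-0.001, 1.0, -0.0], [0.005, -0.0, -1.0]]
force: [-10.1, -0.0, 7.6]
width: 0.0356
```

Contact at 0.5546. Holding about 10–11 N.

Request:
{"op": "play_rows", "data": {"increments": [[-0.16,0,0,0,-0.004,0,2]]}}

```text
time_s: 25.57
position: [0.5546, 0.1634, 0.1628]
tool_rot: [[-1.0, -0.001, -0.006], [-0.001, 1.0, -0.001], [0.006, -0.001, -1.0]]
force: [-10.8, -0.8, 7.9]
width: 0.0355
```

Request:
{"op": "play_rows", "data": {"increments": [[-0.19,0,-0.02,0,-0.004,0,2]]}}

```text
time_s: 25.65
position: [0.5545, 0.1634, 0.1628]
tool_rot: [[-1.0, -0.001, -0.007], [-0.001, 1.0, -0.001], [0.007, -0.001, -1.0]]
force: [-9.8, -0.3, 5.5]
width: 0.0353
```

Request:
{"op": "play_rows", "data": {"increments": [[-0.21,0,-0.03,0,-0.005,0,2]]}}

```text
time_s: 25.73
position: [0.5546, 0.1634, 0.1629]
tool_rot: [[-1.0, -0.001, -0.008], [-0.001, 1.0, -0.002], [0.008, -0.002, -1.0]]
force: [-10.5, -2.3, 5.5]
width: 0.0353
```

Request:
{"op": "play_rows", "data": {"increments": [[-0.22,0,-0.03,0,-0.005,0,2]]}}

```text
time_s: 25.82
position: [0.5545, 0.1634, 0.1628]
tool_rot: [[-1.0, -0.001, -0.009], [-0.001, 1.0, -0.002], [0.009, -0.002, -1.0]]
force: [-11.5, -1.3, 7.2]
width: 0.0353
```

Request:
{"op": "play_rows", "data": {"increments": [[-0.22,0,-0.03,0,-0.005,0,2]]}}

```text
time_s: 25.9
position: [0.5545, 0.1634, 0.1628]
tool_rot: [[-1.0, -0.002, -0.01], [-0.002, 1.0, -0.003], [0.01, -0.003, -1.0]]
force: [-10.2, -1.2, 5.3]
width: 0.0351
```

Request:
{"op": "play_rows", "data": {"increments": [[-0.22,0,-0.03,0,-0.005,0,2]]}}

```text
time_s: 25.98
position: [0.5545, 0.1634, 0.1629]
tool_rot: [[-1.0, -0.002, -0.011], [-0.002, 1.0, -0.004], [0.011, -0.004, -1.0]]
force: [-10.2, -0.7, 6.1]
width: 0.0352
```

Release, then lift clear.

Request:
{"op": "play_rows", "data": {"increments": [[0,0,0,0,0,0,2],[0,0,0,0,0,0,5],[0,0,0,0,0,0,6.5],[0,0,0,0,0,0,6.5],[0,0,0,0,0,0,6.5],[0,0,-2,0,0.006,0,6.5],[0,0,-3.5,0,0,0,7],[0,0,-3.5,0,0,0,8],[0,0,-3,0,0,0,8],[1.5,3,-1,0,0,0,8],[1.5,3,0,0,0,0,8],[1.5,3,0,0,0,0,8],[0,0,0,0,0,0,8]]}}

```text
time_s: 27.07
position: [0.5121, 0.2552, 0.2992]
tool_rot: [[-1.0, 0.005, -0.015], [0.005, 1.0, -0.001], [0.015, -0.001, -1.0]]
force: [-0.3, 0.1, -0.9]
width: 0.0805
```

```bash
python3 - <<'E'
from h import *
import pickle
s=r.read_state();print(s['position']); pickle.dump((s['position'],s['tool_rot']),open('w7.pkl','wb'))
im=r.snapshot('wrist'); cv2.imwrite('pics/w7.png',im)
im=r.snapshot('side'); cv2.imwrite('pics/s7.png',cv2.resize(im[180:290,280:400],(654,600),interpolation=cv2.INTER_CUBIC))
E
```

```text
[0.51208817 0.25520617 0.29919685]
```

View pics/w7.png

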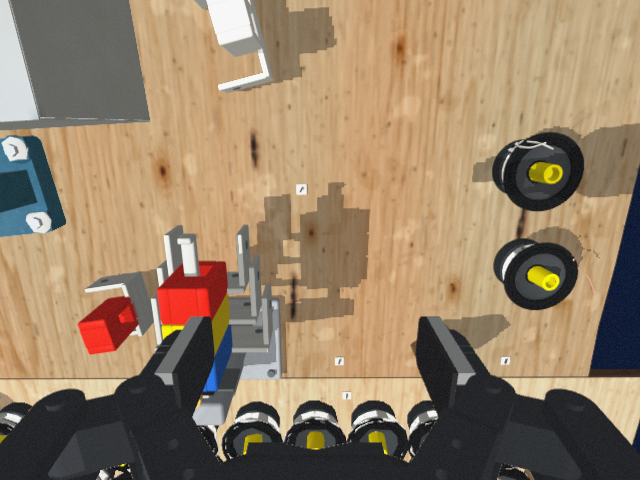

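View pics/s7.png

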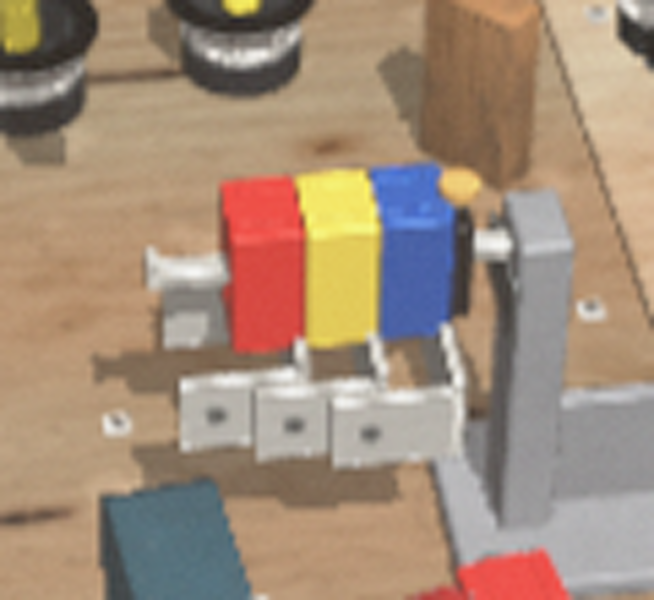

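```bash
python3 - <<'E'
from rig import r
print(r.job_done())
s=r.read_state(); print(s['time_s'],s['force'])
E
```

```text
the job is handed in; nothing more can be done
None
the job is handed in; nothing more can be done
```

I hung the blue, yellow and red brackets on the bar in that order, flanges facing the tip, and handed the job in at about 27 s. No verdict was reported.

**Seating:** I slid each bracket back until it made contact, with the tool at x = 0.6095 m (blue), 0.583 m (yellow) and 0.5546 m (red). I then leaned on each for at least 0.5 s. The wrist force along the bar was:

| Bracket | Push along the bar |
|---|---|
| Blue | about 8–11 N |
| Yellow | first push 8–10 N, second push 7.5–11.5 N |
| Red | about 10–11.5 N |

I pushed yellow a second time because I wasn't sure how much of the first push was lost to friction on the bar. These are wrist forces, so the force between the parts is lower. I estimate about 6–7 N for blue; I did not measure it.

**Last checks:** The final side and wrist pictures show the three heads upright and square, with no visible gaps and the channels nested. The black stop's knob was at the same pixel in the side view before the first bracket and after the second. The picture after the third also looked right, but I did not measure the stop there. The drivers and the wooden block look untouched, and the gripper was well clear at hand-in. No check failed or disagreed.

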